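# Turn a platter pack and feed it home

## Robot

A 6-joint arm with a two-finger parallel gripper is mounted at the origin on the work surface. World frame = base frame: x ahead of the robot, y to its left, z up, the work surface at z = 0. Lengths are in m, angles in rad, forces in N, time in s.
With the tool pointing down it reaches from about 0.325 to 0.925 m from the base axis. Payload 3.1 kg.
Tool frame: the origin (TCP) lies between the finger pads; the fingertips stand 17 mm ahead of it and the grasp point (between the pads) lies 2 mm behind it (manip.tips_ahead is the distance from the TCP to the fingertips, in m); z points along the fingers, y is the direction in which the jaws open and shut (so a half turn about z gives the same grasp; the last joint's range is limited). The gripper opens to 85 mm and grips with 20 to 120 N. Pads are 22 mm wide; open, the fingers measure 114 mm over their backs; the gripper's body (76 mm by 85 mm) begins 54 mm behind the grasp point. The pads swing forward as they close: fully open they stand 13 mm farther back than shut.
Start: joints at [1.18, 0.217, 1.613, -0, 1.311, -0.112], TCP at [0.172, 0.601, 0.22] pointing down, gripper open.
Joint ranges: [-2.75, 2.75], [-0.78, 2.1], [0.31, 2.55], [-1.13, 4.27], [0.13, 2.63], [-2.58, 2.58]. Speed limits (rad/s): [2.79, 2.79, 3.14, 3.14, 3.14, 3.14].

## Interface

Orientations are given as a rotation vector (axis times angle).
In Python, from cell import manip, move_gripper, eyes, spot_in, regions_of, tip_of gives the robot as it stands. The module is installed in compiled form; this text tells all that it offers. Calls block until the motion is done:
- manip.move_ptp(position, orientation): joint-space move of the TCP to a pose.
- manip.movel(position, attitude=None, rate=0.15, guard=None): straight line of the TCP; attitude=None keeps the orientation; rate is the mean speed in m/s. With guard (N) it stops when the force on the tool has changed by that much, and returns True; else False.
- manip.move_j(angles): joint-space move.
- move_gripper(opening): opening from 0.0 (shut) to 1.0 (fully open); the grip force is fixed at half the most; returns when the fingers have stopped.
- manip.wait(seconds).
- manip.solve_ik(position, orientation): joint angles nearest the present ones, or None.
- manip.observe(): the state.
- eyes.capture(name): name is "scene" or "top"; returns the picture (384x512x3 uint8, red, green, blue); there is no depth.
- eyes.camera_params(name): a dict with "camera_matrix" (3x3 intrinsics, pixels), "rvec" (rotation vector, rad) and "tvec" (3), from world to camera coordinates, as OpenCV has them. Camera axes: x right, y down, z forward; pixel columns grow to the right and rows downward; lengths in m; the calibration is good to about 2 mm. A picture is of the moment at which its call begins. camera_params takes no time and is no camera call.
A pose or a line that the arm cannot do raises manip.Unreachable and nothing moves.
- manip.job_done(): hands the job in, once; it reports no verdict.
Trained networks look in the newest picture that a camera, given by its name, has taken for a name from the list of things; names that differ only in an ending like _2 or _b are one class to them, and where a whole thing is asked for, a point or a joint stands for the part that bears it (a point fixed in the world has none). Each returns a list of dicts, best first, with "score" (0 to 1); they miss things now and then, are a little off and sometimes report something else, mostly with a low value. They report only what shows in the picture. A call takes as long as a camera call. They do not tell look-alikes from the thing itself.
- spot_in(camera, target): "box" ([centre column, centre row, width, height] in pixels, round what is visible of it).
- regions_of(camera, target): "pixels" (384x512 bool, what is visible of it) and "box" ([centre column, centre row, width, height] in pixels, round what is visible of it).
- tip_of(camera, target): "xy" ([column, row] in pixels: a listed point, or the origin of a listed thing).
The state is a dict: "time": time; "qpos": joint angles; "qvel": joint speeds; "joint_torque": joint torques, N m; "tcp_pos": TCP position; "orientation": TCP orientation; "contact_force": force on the tool from outside, world axes, zero at the start; "torque": the same for the moment, N m; "gripper_width": opening from 0.0 (shut) to 1.0 (fully open).
Only numpy, scipy, OpenCV 4.12 (cv2) and the standard library are available. Lean on these libraries where they do the work, as an engineer would, in place of code of your own. Each camera call takes 0.05 s, during which the arm holds its last target.

## Task

Take the blue-handled spatula from its orange rest and, with its blade, tip the platter lying on the blue ledge over the step so that it lies black face up on the white deck. Then push it along the deck with the spatula until it touches both orange stop pins, and lay the spatula back in its rest the way it lay before. Never touch the platter with the gripper, and leave the other things on the bench where they are.

Things in the scene. Friction and masses are not known exactly. Their poses are not given: they have to be found in the camera images.
- platter: Flat rigid disc, 95 mm in diameter, 12 mm thick, about 200 g; one face white with a brass hub, the other black with a grey hub. Origin in its middle, 6 mm inside each face; z leaves the white face. At the start it lies white face up on the blue ledge, its far rim 0 to 4 mm short of the step, its near rim overhanging the ledge's near end by 25 to 29 mm, above 22 mm of free height.
- station: Fixed turning station, 260 x 132 mm. Origin at bench height, mid-width, under the step; x = level feed direction, z up. Blue ledge: x -70 to 0 mm, top 22 mm above the bench. White deck: x 0 to 190 mm, top 36 mm. Rails on the deck, x 2 to 140 mm, 114 mm apart inside, 8 mm high. Orange pins 12 mm thick, 20 mm high, at x 139, y +-31 mm. Grey box behind them, x 150 to 190 mm, top 81 mm.
- step (a point): Mid-width on the top edge of the 14 mm upright yellow step between ledge and deck: station frame (0, 0, 36) mm. A platter stood on its rim against the step and pushed on past upright falls over it and lies flat on the deck, its middle at about x = 15 to 30 mm, its near rim sticking out 17 to 33 mm over the ledge.
- ledge_end (a point): Mid-width on the top edge of the ledge's near end: station frame (-70, 0, 22) mm. The face below it is upright. The bench before it (more negative x) is free for 200 mm, 70 mm wide; the rest may stand behind that, to the side.
- home (a point): The platter's home on the deck, inside the green ring: the middle of the platter lies here when it touches both stop pins. Station frame (95, 0, 42) mm.
- spatula: Cranked steel spatula, 200 mm, about 180 g. Origin in the middle of its blue handle: a level bar 100 mm long (x -50 to 50), 24 mm wide, 24 mm high, flat sides. x points to the blade, z up. Mass centre 10 mm ahead. A 9 mm neck falls from the handle's front to a flat level blade: x 80 to 150, 60 mm wide, 4 mm thick, underside 45 mm below the origin. Starts in the rest, handle middle 51 mm above the bench.
- blade_tip (a point): Middle of the blade's straight front edge, at its underside: spatula frame (150, 0, -45) mm.
- rest: Fixed orange rest, on the left or right of the bench. Origin at bench height in its middle; x = the way the blade points. Two notched uprights at x -36 and 36 mm, 10 mm thick, 62 mm wide; notches 34 mm wide, open upward, floors 39 mm and horns' tops 53 mm above the bench. Between them 62 mm free for fingers, above a base 8 mm high.
- rest_seat (a point): Where the middle of the handle lies when the spatula lies in its rest: rest frame (0, 0, 51) mm.
- drive: Bystander: closed hard drive, black with a silver top, 147 x 102 x 26 mm. Origin: middle of its underside.
- board: Bystander: small green circuit board, 100 x 75 x 12 mm. Origin: middle of its underside.
- red_driver: Bystander: red-handled screwdriver, 200 mm. Origin: middle of its underside.
- orange_driver: Bystander: orange-handled screwdriver, 180 mm. Origin: middle of its underside.
- knife: Bystander: yellow utility knife, 150 x 32 x 20 mm. Origin: middle of its underside.
- jar: Bystander: glass jar with a black cap, 60 mm wide, 80 mm high. Origin: middle of its underside.
- screw_tray: Bystander: grey open tray of screws, 110 x 80 x 30 mm, stands on the side of the bench where the orange rest is not. Origin: middle of its underside.
Mind the look-alikes: they are no part of the job. What is shaped like the platter but pink or purple is not meant.

How it is judged:
By the outcome, as a careful person would: the job done as asked, in the order asked, and still so for the second after the job is handed in, with the robot touching nothing.
It also fails if it takes over 67 s, if anything falls off the work surface, if the arm or the gripper's body presses on something with over 40 N, if the wrist force passes 120 N, or if a joint passes its speed limit or range.

## Working session

There is one attempt and no reset: what is moved stays moved. The work goes in short steps, each a Python script; the robot and the scene stay as the last script left them, time stands still between calls to the robot, and variables do not carry over. Pictures are saved under pics/ and viewed, and the job is handed in when it is done.

```bash
ls; mkdir -p pics
python3 - <<'E'
from cell import *
import cv2,numpy as np
print(manip.observe())
for n in ("scene","top"):
    im=eyes.capture(n); cv2.imwrite(f"pics/{n}0.png",im[:,:,::-1])
    p=eyes.camera_params(n); print(n,p)
    for t in ("platter","station","step","ledge_end","home","spatula","blade_tip","rest","rest_seat"):
        r=tip_of(n,t); print(t,[(round(a['score'],2),np.round(a['xy'],1).tolist()) for a in r[:4]])
E
```

```text
pics
{'time': 0.0, 'qpos': array([ 1.17982818e+00,  2.17784778e-01,  1.61493881e+00, -6.54550754e-06,
        1.31130373e+00, -1.12198451e-01]), 'qvel': array([-9.25468571e-05, -7.28762940e-04,  3.30945968e-05, -1.01532899e-03,
       -1.30051660e-03, -5.94832072e-05]), 'joint_torque': array([ 4.79121754e-04, -3.96846557e+01, -3.03851974e+01, -8.56435486e-05,
        9.83925507e-03,  1.79178528e-06]), 'tcp_pos': array([0.17163744, 0.60008807, 0.21904688]), 'orientation': array([-0.43638761, -3.11052845,  0.00370573]), 'contact_force': array([0.15599982, 0.20540231, 0.29376719]), 'torque': array([ 0.05488374,  0.01176071, -0.02607519]), 'gripper_width': 1.000872458633257}
scene {'camera_matrix': array([[468.56818441,   0.        , 256.87652166],
       [  0.        , 468.56818441, 178.91105403],
       [  0.        ,   0.        ,   1.        ]]), 'rvec': array([ 2.16009566,  0.66365278, -0.291299  ]), 'tvec': array([-0.42845774, -0.16220101,  1.7857461 ])}
platter [(0.83, [142.9, 293.7]), (0.82, [265.6, 127.3]), (0.8, [151.8, 218.7]), (0.67, [260.4, 194.3])]
station [(0.61, [271.0, 1
[... 261 characters left out ...]
.59, [311.9, 218.1])]
top {'camera_matrix': array([[369.84186756,   0.        , 257.28890334],
       [  0.        , 369.84186756, 185.41726749],
       [  0.        ,   0.        ,   1.        ]]), 'rvec': array([ 2.12331946, -2.10141009,  0.2279229 ]), 'tvec': array([-0.0664538 ,  0.56239534,  1.22964548])}
platter [(0.96, [151.9, 254.7]), (0.77, [336.8, 166.0]), (0.65, [332.4, 248.4]), (0.65, [383.9, 201.3])]
station [(0.67, [239.7, 190.2])]
step [(0.63, [236.3, 184.4])]
ledge_end [(0.77, [261.9, 187.0])]
home [(0.63, [211.4, 187.7])]
spatula [(0.69, [135.3, 209.1])]
blade_tip [(0.77, [143.0, 163.8])]
rest [(0.83, [143.3, 208.7])]
rest_seat [(0.72, [133.4, 210.1]), (0.26, [143.5, 164.4])]
```

Run:
```python
import cv2
for n in("scene","top"):
    im=cv2.imread(f"pics/{n}0.png"); cv2.imwrite(f"pics/{n}0b.png",cv2.resize(im,(800,600),interpolation=cv2.INTER_CUBIC))
```

```text
(no output)
```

View pics/scene0b.png

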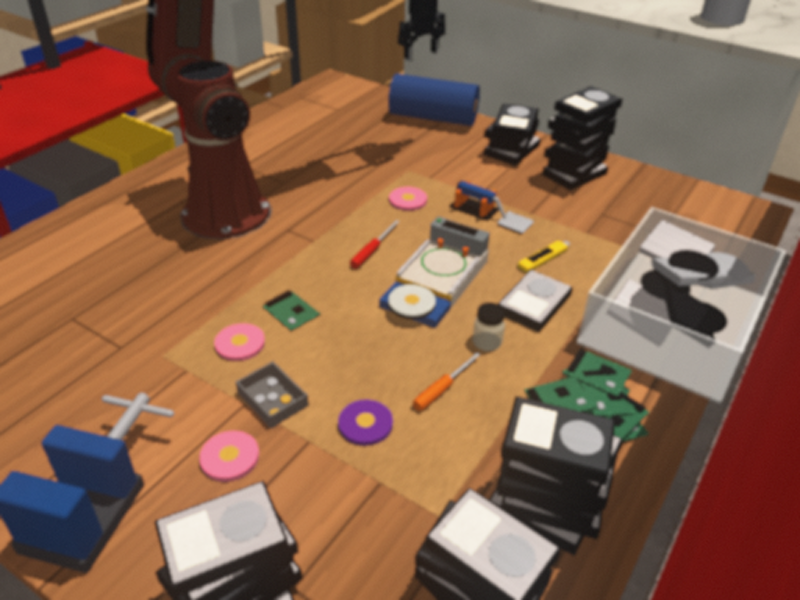

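View pics/top0b.png

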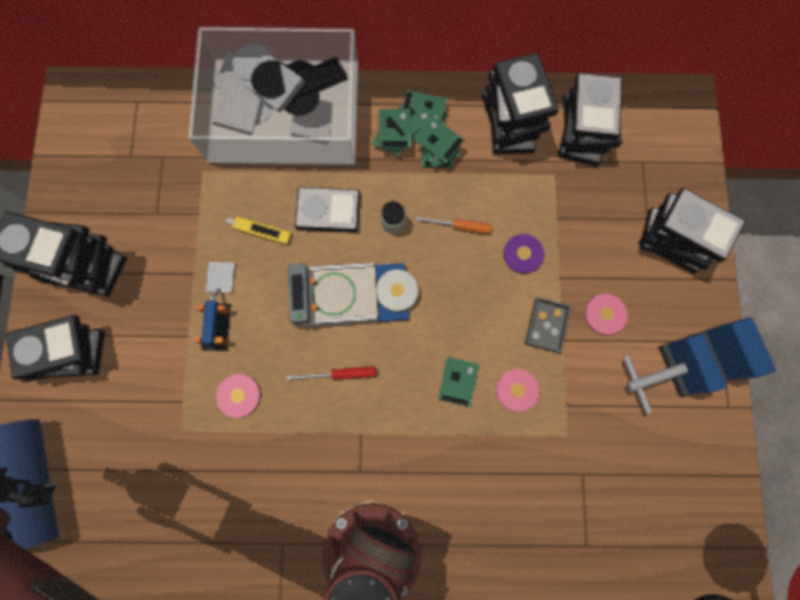

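The white platter with a brass hub sits on the blue ledge at about (397,290) in the top view and (411,300) in the scene view. The discs that look like it are pink and purple: in the top view at (237,395), (518,390), (606,314) and (523,253). The station feeds left in the top view, which is +y. The rest with the blue handle is at (215,325), blade pointing up in the picture (+x). Next I fit the poses from both cameras.

```bash
cat > h.py <<'E'
import numpy as np,cv2
from scipy.optimize import least_squares
from cell import *
P={n:eyes.camera_params(n) for n in("scene","top")}
def proj(n,X):
    p=P[n]; return cv2.projectPoints(np.asarray(X,float).reshape(-1,1,3),p["rvec"],p["tvec"],p["camera_matrix"],None)[0].reshape(-1,2)
def ray(n,uv,z):
    p=P[n];R=cv2.Rodrigues(p["rvec"])[0];c=-R.T@p["tvec"]
    d=R.T@np.linalg.inv(p["camera_matrix"])@np.array([uv[0],uv[1],1.]);return c+d*(z-c[2])/d[2]
def T(pose,X):
    x,y,a=pose;X=np.asarray(X,float);c,s=np.cos(a),np.sin(a)
    return np.stack([x+c*X[:,0]-s*X[:,1],y+s*X[:,0]+c*X[:,1],X[:,2]],1)
def fit(obs,p0):
    # obs: list of (cam,localpt,uv)
    f=lambda p:np.concatenate([proj(n,T(p,[X]))[0]-uv for n,X,uv in obs])
    r=least_squares(f,p0,loss='soft_l1',f_scale=1.5);return r.x,f(r.x).reshape(-1,2)
def box(x0,x1,y0,y1,z0,z1):
    v=np.array([[x,y,z] for x in(x0,x1) for y in(y0,y1) for z in(z0,z1)],float)
    return [(v[i],v[j]) for i in range(8) for j in range(i) if (v[i]!=v[j]).sum()==1]
def circ(x,y,z,r,n=40):
    a=np.linspace(0,2*np.pi,n+1);q=np.stack([x+r*np.cos(a),y+r*np.sin(a),0*a+z],1);return list(zip(q[:-1],q[1:]))
STN=box(-.07,0,-.066,.066,0,.022)+box(0,.19,-.066,.066,0,.036)+box(.15,.19,-.066,.066,.036,.081)+circ(.139,.031,.056,.006)+circ(.139,-.031,.056,.006)
RST=[e for x in(-.036,.036) for e in box(x-.005,x+.005,-.031,.031,0,.053)]
SPA=box(-.05,.05,-.012,.012,-.012,.012)+box(.08,.15,-.03,.03,-.045,-.041)
def crop(n,im,c,w,items,out,k=None):
    # items: (segments3D world pairs,color)
    h=int(w*.75);k=k or 800/w;u0,v0=c[0]-w/2,c[1]-h/2
    M=np.array([[k,0,-u0*k],[0,k,-v0*k]]);o=cv2.warpAffine(im[:,:,::-1].copy(),M,(800,600),flags=cv2.INTER_CUBIC)
    for segs,col in items:
        for a,b in segs:
            q=(proj(n,[a,b])-[u0,v0])*k
            cv2.line(o,tuple(int(t) for t in q[0]),tuple(int(t) for t in q[1]),col,1,cv2.LINE_AA)
    cv2.imwrite(out,o)
def wr(pose,segs,dz=0):
    return [tuple(T(pose,np.array([a,b])+[0,0,dz])) for a,b in segs]
E
cat > m1.py <<'E'
from h import *
im={n:cv2.imread(f"pics/{n}0.png")[:,:,::-1] for n in P}
S=[("scene",(0,0,.036),(269.5,180.3)),("scene",(-.07,0,.022),(261.1,197.4)),("scene",(.095,0,.036+.006),(281.3,166.2)),
("top",(0,0,.036),(236.3,184.4)),("top",(-.07,0,.022),(261.9,187.0)),("top",(.095,0,.042),(211.4,187.7))]
st,r=fit(S,[.5,.05,1.5]);print("stn",st,r.round(1).tolist())
R=[("scene",(0,0,0),(303.6,132.1)),("scene",(0,0,.051),(302.9,123.3)),("top",(0,0,0),(143.3,208.7)),("top",(0,0,.051),(133.4,210.1)),
("top",(.15,0,.006),(143.,163.8)),("scene",(.15,0,.006),(340.8,149.)),("scene",(0,0,.051),(305.1,121.2)),("top",(0,0,.051),(135.3,209.1))]
rs,r=fit(R,[.45,.35,0]);print("rest",rs,r.round(1).tolist())
np.save("st.npy",st);np.save("rs.npy",rs)
for n,c in(("top",(236,187)),("scene",(272,175))):
    crop(n,im[n],c,110,[(wr(st,STN),(0,255,0))],f"pics/st_{n}.png")
for n,c in(("top",(140,195)),("scene",(315,130))):
    crop(n,im[n],c,100,[(wr(rs,RST),(0,255,0)),(wr(rs,SPA,.051),(255,0,255))],f"pics/rs_{n}.png")
E
python3 m1.py
```

```text
stn [0.56309246 0.00436371 1.66465087] [[0.8, 1.5], [-0.9, -0.2], [1.7, -1.1], [2.6, 2.2], [-3.3, -1.2], [0.6, 0.7]]
rest [ 0.48680532  0.3636482  -0.0301499 ] [[-0.9, 2.2], [0.9, -0.2], [-4.3, -0.4], [1.1, -3.9], [-0.1, 3.8], [-3.4, -2.7], [-1.3, 1.9], [-0.8, -2.9]]
```

View pics/st_top.png

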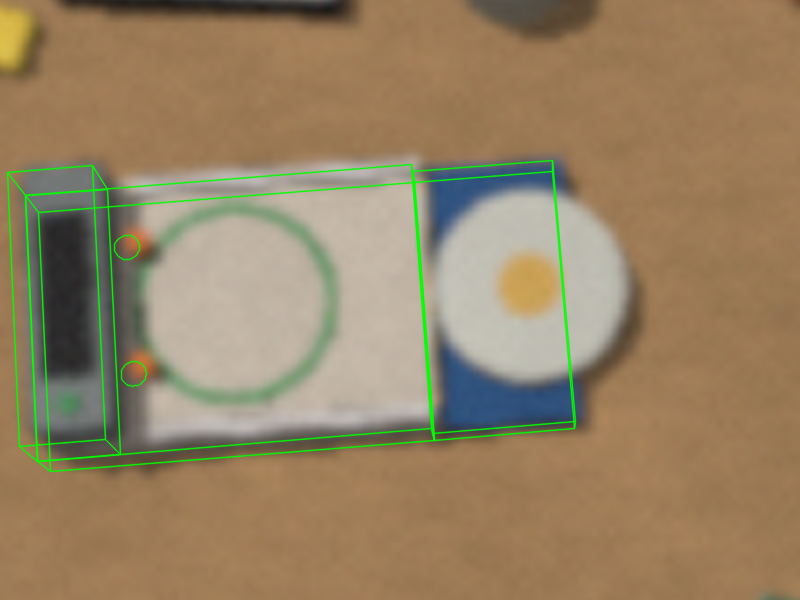

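View pics/st_scene.png

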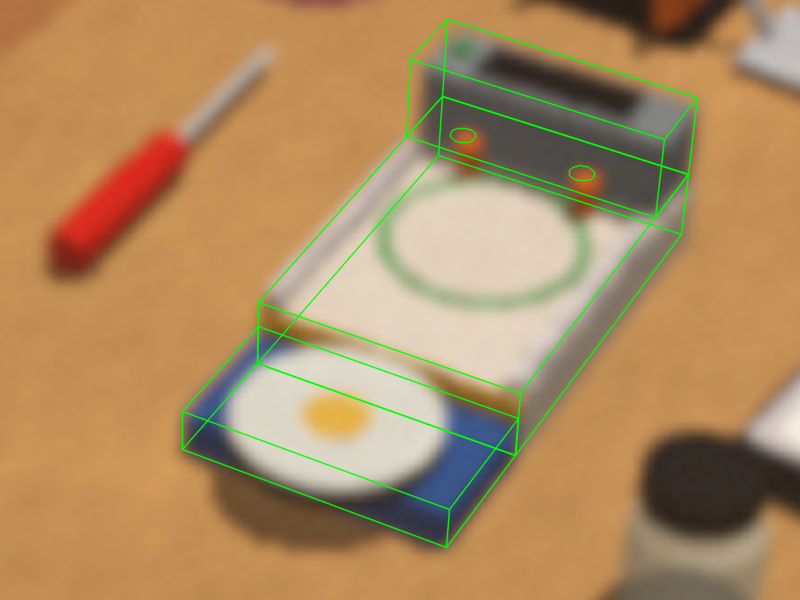

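View pics/rs_top.png

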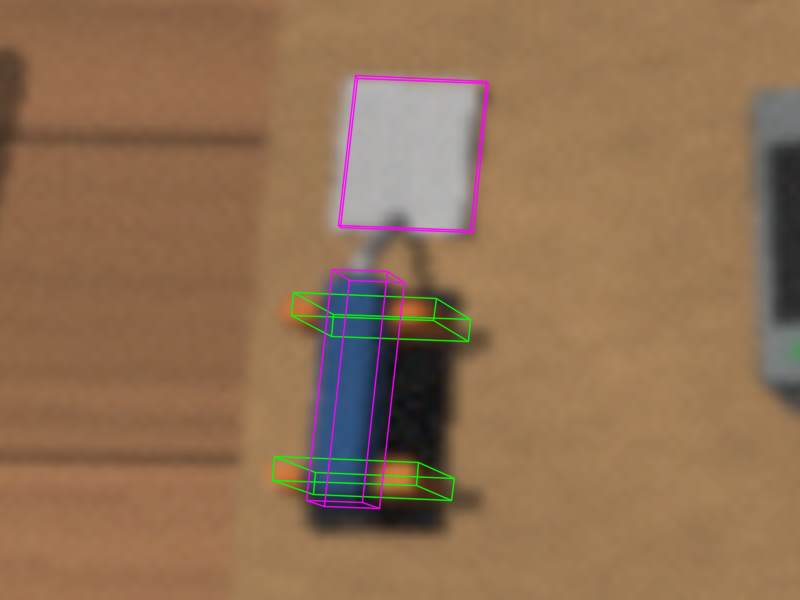

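View pics/rs_scene.png

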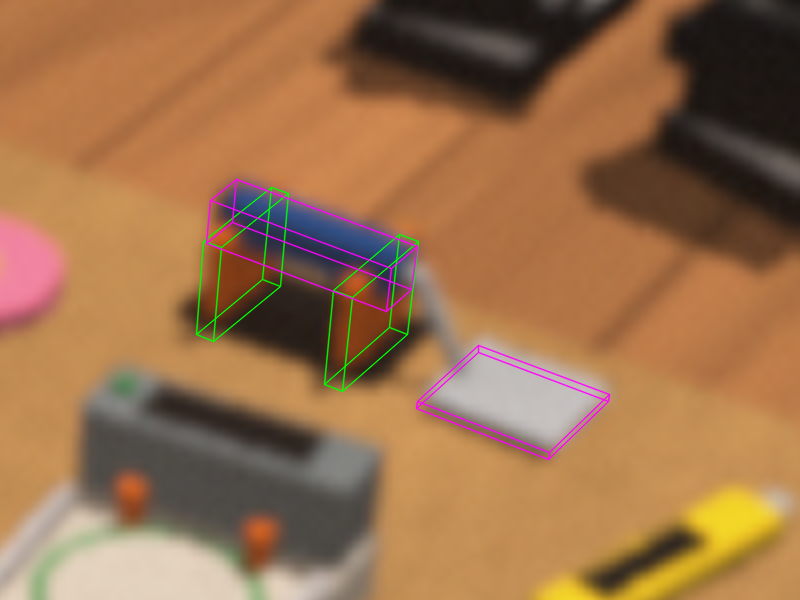

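```bash
cat > m2.py <<'E'
from h import *
import sys
im={n:cv2.imread(f"pics/{n}0.png")[:,:,::-1] for n in P}
st=np.load("st.npy");rs=np.load("rs.npy")
def blobs(n,f,region,minA=6):
    h=cv2.cvtColor(np.ascontiguousarray(im[n]),cv2.COLOR_RGB2HSV);m=f(h).astype(np.uint8)
    k=np.zeros_like(m);x0,x1,y0,y1=region;k[y0:y1,x0:x1]=1;m*=k
    N,l,s,c=cv2.connectedComponentsWithStats(m)
    return [(c[i].round(2).tolist(),s[i].tolist()) for i in range(1,N) if s[i][4]>=minA],l
orange=lambda h:(h[...,0]>=3)&(h[...,0]<=13)&(h[...,1]>165)&(h[...,2]>100)
blue=lambda h:(h[...,0]>95)&(h[...,0]<125)&(h[...,1]>110)
green=lambda h:(h[...,0]>40)&(h[...,0]<85)&(h[...,1]>35)
for n,reg in(("top",(190,205,170,205)),("scene",(270,305,145,165))):
    print("pins",n,blobs(n,orange,reg)[0])
for n,reg in(("top",(194,232,165,210)),("scene",(262,305,150,182))):
    print("ring",n,blobs(n,green,reg,20)[0])
for n,reg in(("top",(230,270,160,215)),("scene",(235,300,175,215))):
    print("ledge",n,blobs(n,blue,reg,20)[0])
for n,reg in(("top",(120,160,185,235)),("scene",(280,330,100,150))):
    print("handle",n,blobs(n,blue,reg,20)[0]); print("rest orange",n,blobs(n,orange,reg,3)[0])
for n,reg in(("top",(125,160,160,190)),("scene",(315,350,130,156))):
    print("blade",n,blobs(n,lambda h:(h[...,1]<50)&(h[...,2]>110),reg,20)[0])
for n,reg in(("top",(235,275,160,210)),("scene",(240,285,170,210))):
    print("plat",n,blobs(n,lambda h:(h[...,1]<45)&(h[...,2]>120),reg,20)[0])
E
python3 m2.py
```

```text
pins top []
pins scene [([281.5, 154.83], [280, 153, 4, 5, 12]), ([297.5, 159.86], [296, 158, 4, 5, 14])]
ring top [([216.83, 187.79], [203, 174, 25, 28, 124])]
ring scene []
ledge top [([247.18, 171.52], [241, 169, 17, 8, 62]), ([250.09, 201.03], [243, 195, 18, 10, 103])]
ledge scene [([280.4, 198.07], [274, 191, 13, 15, 95])]
handle top [([133.73, 206.43], [129, 193, 11, 28, 188])]
rest orange top [([141.5, 196.71], [140, 195, 4, 4, 14]), ([127.56, 196.67], [126, 196, 4, 3, 9]), ([139.0, 216.0], [138, 215, 3, 3, 7]), ([125.83, 216.83], [125, 216, 3, 3, 6])]
handle scene [([304.3, 121.43], [294, 117, 22, 10, 74])]
rest orange scene [([293.47, 126.33], [290, 121, 10, 11, 60]), ([316.33, 120.67], [316, 120, 2, 2, 3]), ([310.49, 132.16], [307, 127, 10, 11, 61])]
blade top [([140.57, 177.14], [132, 168, 19, 22, 325])]
blade scene [([329.42, 141.9], [319, 136, 22, 13, 166])]
plat top [([249.14, 186.0], [235, 168, 33, 37, 680])]
plat scene [([270.59, 176.36], [255, 170, 30, 16, 227]), ([279.54, 171.67], [273, 170, 12, 5, 46]), ([262.99, 191.97], [248, 182, 31, 20, 408])]
```

```bash
cat > render.py <<'E'
from h import *
from scipy.optimize import minimize
D=.0006
def rect(o,a,b):
    o,a,b=map(np.array,(o,a,b));na=max(2,int(np.linalg.norm(a)/D));nb=max(2,int(np.linalg.norm(b)/D))
    s,t=np.meshgrid((np.arange(na)+.5)/na,(np.arange(nb)+.5)/nb);return o+s.reshape(-1,1)*a+t.reshape(-1,1)*b
def bx(x0,x1,y0,y1,z0,z1,labs):
    # labs: dict face->label ; faces: t,-x,+x,-y,+y
    X,Y,Z=(x1-x0,0,0),(0,y1-y0,0),(0,0,z1-z0);f={'t':rect((x0,y0,z1),X,Y),'b':rect((x0,y0,z0),X,Y),'-x':rect((x0,y0,z0),Y,Z),'+x':rect((x1,y0,z0),Y,Z),'-y':rect((x0,y0,z0),X,Z),'+y':rect((x0,y1,z0),X,Z)}
    return [(f[k],labs.get(k,labs['*']) if k!='b' else labs['*']) for k in f]
def disc(x,y,z,r0,r1):
    p=rect((-r1,-r1,0),(2*r1,0,0),(0,2*r1,0));q=np.hypot(p[:,0],p[:,1]);return p[(q<=r1)&(q>=r0)]+[x,y,z]
def cyl(x,y,z0,z1,r):
    n=max(12,int(2*np.pi*r/D));a=np.arange(n)*2*np.pi/n;h=np.arange(z0,z1,D);A,H=np.meshgrid(a,h);return np.stack([x+r*np.cos(A),y+r*np.sin(A),H],-1).reshape(-1,3)
def pack(l):
    return np.concatenate([p for p,_ in l]),np.concatenate([np.full(len(p),k) for p,k in l])
def lab():
    d={};return lambda s:d.setdefault(s,len(d)+1)
L=lab()
def station():
    l=[];sd=lambda n:{'t':L(n+'t'),'-x':L(n+'-x'),'+x':L(n+'+x'),'-y':L(n+'-y'),'+y':L(n+'+y'),'*':L(n+'*')}
    l+=bx(-.07,0,-.066,.066,0,.022,sd('led'));l+=bx(0,.19,-.066,.066,0,.036,sd('deck'))
    for y in(-.0615,.0615): l+=bx(.002,.14,y-.0045,y+.0045,.036,.044,{'*':L('rail')})
    l.append((disc(.095,0,.0362,.046,.049),L('ring')))
    l+=bx(.15,.19,-.066,.066,.036,.081,sd('box'))
    l.append((rect((.156,-.045,.0813),(.026,0,0),(0,.08,0)),L('inset')))
    for y in(-.031,.031): l+=[(cyl(.139,y,.036,.056,.006),L('pin')),(disc(.139,y,.056,0,.006),L('pint'))]
    return pack(l)
def platter(face='w'):
    return pack([(disc(0,0,.006,.0155,.0475),L('pf'+face)),(disc(0,0,.006,0,.0155),L('hub'+face)),(cyl(0,0,-.006,.006,.0475),L('prim'))])
def restm():
    l=bx(-.05,.05,-.031,.031,0,.008,{'*':L('base')})
    for x in(-.036,.036):
        d={'t':L('rt'),'-x':L('r-x'),'+x':L('r+x'),'-y':L('r-y'),'+y':L('r+y'),'*':L('r*')}
        l+=bx(x-.005,x+.005,-.031,.031,.008,.039,d)
        for y in(-.024,.024): l+=bx(x-.005,x+.005,y-.007,y+.007,.039,.053,d)
    return pack(l)
def spat():
    d={'t':L('ht'),'-x':L('h-x'),'+x':L('h+x'),'-y':L('h-y'),'+y':L('h+y'),'*':L('h*')}
    l=bx(-.05,.05,-.012,.012,-.012,.012,d)+bx(.08,.15,-.03,.03,-.045,-.041,{'*':L('blade')})
    s=np.linspace(0,1,100)[:,None];c=(1-s)*np.array([.05,0,0])+s*np.array([.085,0,-.043])
    a=np.arange(12)*np.pi/6;o=np.stack([0*a,np.cos(a),np.sin(a)],1)*.0045
    l.append(((c[:,None]+o[None]).reshape(-1,3),L('neck')));return pack(l)
SS=4
def labels(n,Xw,lb,reg):
    u0,u1,v0,v1=reg;p=P[n];R=cv2.Rodrigues(p["rvec"])[0];z=(Xw@R.T+p["tvec"])[:,2];uv=proj(n,Xw)
    i=np.floor((uv-[u0-.5,v0-.5])*SS).astype(int);W,H=(u1-u0)*SS,(v1-v0)*SS
    ok=(i[:,0]>=0)&(i[:,0]<W)&(i[:,1]>=0)&(i[:,1]<H);i,z,lb=i[ok],z[ok],lb[ok];o=np.argsort(-z)
    M=np.zeros((H,W),np.uint8);M[i[o,1],i[o,0]]=lb[o];return cv2.medianBlur(M,3)
def resid(n,img,Xw,lb,reg,sig=.9,out=False,ignore=None):
    M=labels(n,Xw,lb,reg);u0,u1,v0,v1=reg;B=[]
    for k in np.unique(M):
        m=cv2.GaussianBlur((M==k).astype(np.float32),(0,0),sig*SS);m=cv2.resize(m,(u1-u0,v1-v0),interpolation=cv2.INTER_AREA)
        if m.sum()>2:B.append(m.ravel())
    A=np.array(B).T;Y=img[v0:v1,u0:u1].reshape(-1,3).astype(float)/255
    near=cv2.dilate((M>0).astype(np.uint8),np.ones((6*SS+1,)*2));near=cv2.resize(near,(u1-u0,v1-v0),interpolation=cv2.INTER_NEAREST).ravel()>0
    w=near.astype(float)
    for _ in range(2):
        C,*_r=np.linalg.lstsq(A*w[:,None],Y*w[:,None],rcond=None);e=np.abs(A@C-Y).sum(1);w=near/np.sqrt(1+(e/.15)**2)
    if out: return (A@C).reshape(v1-v0,u1-u0,3),M
    return np.minimum(e,.5)[near].mean()
def optimise(f,p0,step):
    p0=np.array(p0,float);S=np.vstack([p0]+[p0+np.eye(len(p0))[i]*step[i] for i in range(len(p0))])
    return minimize(f,p0,method='Nelder-Mead',options=dict(initial_simplex=S,xatol=1e-4,fatol=1e-5,maxiter=250))
E
cat > m3.py <<'E'
from render import *
im={n:cv2.imread(f"pics/{n}0.png")[:,:,::-1] for n in P}
st=np.load("st.npy");rs=np.load("rs.npy")
SX,SL=station();PX,PL=platter()
def scene(p):
    Q=PX+[p[3],p[4],.028];return np.vstack([T(p[:3],SX),T(p[:3],Q)]),np.concatenate([SL,PL])
R={"top":(170,280,155,220),"scene":(230,320,125,220)}
f=lambda p:sum(resid(n,im[n],*scene(p),R[n]) for n in R)
best=None
for a in(1.60,1.68):
    r=optimise(f,[st[0],st[1],a,-.0495,0],[.006,.006,.06,.004,.004]);print(r.fun,r.x.round(4),r.nit)
    if best is None or r.fun<best.fun:best=r
for n in R:print(n,optimise(lambda p:resid(n,im[n],*scene(p),R[n]),best.x,[.004,.004,.03,.003,.003]).x.round(4))
np.save("st.npy",best.x)
RX,RL=restm();QX,QL=spat()
def sc2(p): return np.vstack([T(p[:3],RX),T(p[:3],QX+[p[3],0,.051])]),np.concatenate([RL,QL])
R2={"top":(115,165,155,230),"scene":(280,350,105,160)}
g=lambda p:sum(resid(n,im[n],*sc2(p),R2[n]) for n in R2)
b2=None
for a in(-.03,-.1):
    r=optimise(g,[rs[0],rs[1],a,0],[.006,.006,.06,.004]);print(r.fun,r.x.round(4),r.nit)
    if b2 is None or r.fun<b2.fun:b2=r
for n in R2:print(n,optimise(lambda p:resid(n,im[n],*sc2(p),R2[n]),b2.x,[.004,.004,.03,.003]).x.round(4))
np.save("rs.npy",b2.x)
for n,c in(("top",(225,187)),("scene",(272,175))):
    crop(n,im[n],c,110,[(wr(best.x[:3],STN+circ(best.x[3],best.x[4],.034,.0475)),(0,255,0))],f"pics/st2_{n}.png")
for n,c in(("top",(140,195)),("scene",(315,130))):
    crop(n,im[n],c,100,[(wr(b2.x[:3],RST),(0,255,0)),(wr(b2.x[:3],[(a+[b2.x[3],0,0],b+[b2.x[3],0,0]) for a,b in SPA],.051),(255,0,255))],f"pics/rs2_{n}.png")
E
time python3 m3.py
```

```text
0.14829524295153126 [ 5.6520e-01  5.0000e-04  1.6508e+00 -4.8500e-02 -6.0000e-04] 69
0.1480842384292012 [ 5.6600e-01  6.0000e-04  1.6608e+00 -4.8100e-02  1.4000e-03] 88
top [ 5.6590e-01  5.0000e-04  1.6569e+00 -4.8300e-02  7.0000e-04]
scene [ 5.6580e-01  1.3000e-03  1.6598e+00 -4.8700e-02  1.0000e-03]
0.18620141683864028 [ 0.4857  0.3672 -0.0088  0.0005] 57
0.18562488716122394 [ 0.4856  0.3672 -0.0048  0.0005] 67
top [ 0.484   0.3665 -0.0121  0.0024]
scene [ 0.4855  0.3704 -0.0075  0.0006]
real	5m10.988s
user	12m31.225s
sys	1m38.322s
```

Run:
```python
import cv2,numpy as np
for p in("st2","rs2"):
    a=[cv2.resize(cv2.imread(f"pics/{p}_{n}.png"),(400,300),interpolation=cv2.INTER_AREA) for n in("top","scene")]
    cv2.imwrite(f"pics/{p}.png",cv2.resize(np.hstack(a),(800,300)))
```

```text
(no output)
```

View pics/st2_top.png

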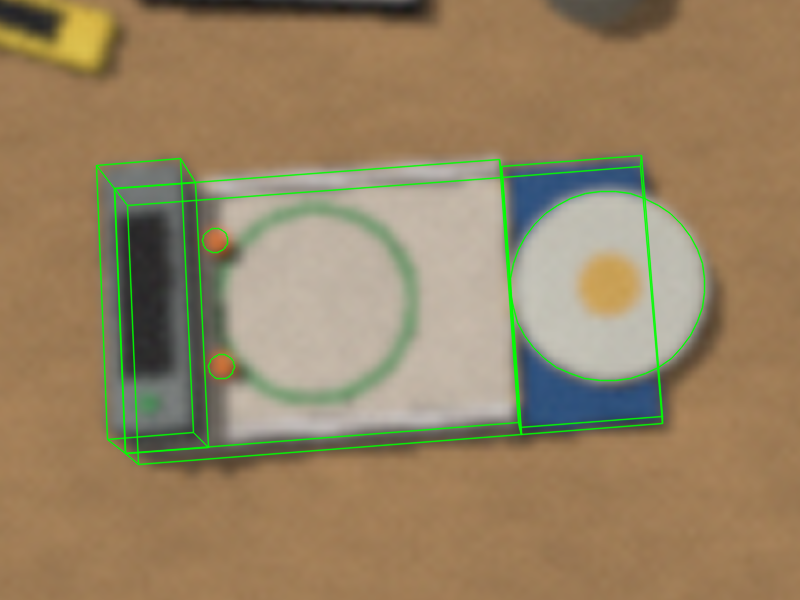

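View pics/st2_scene.png

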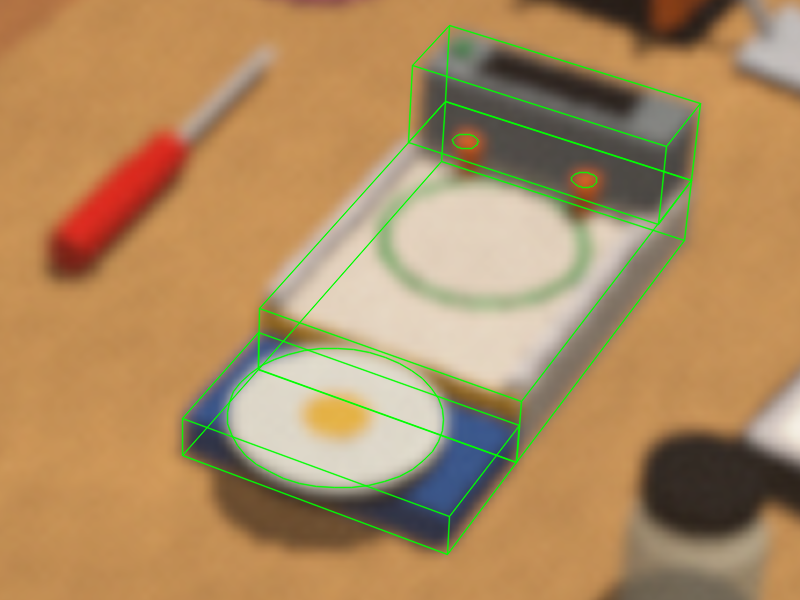

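View pics/rs2_top.png

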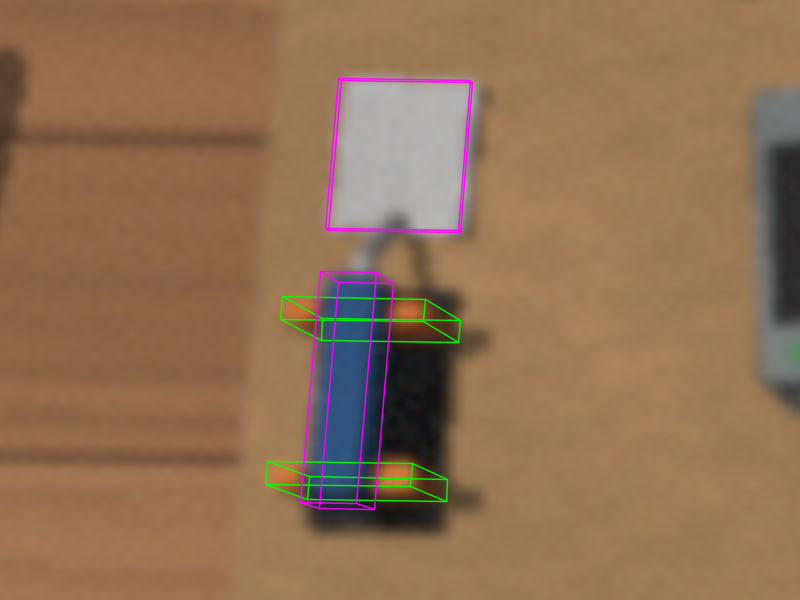

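View pics/rs2_scene.png

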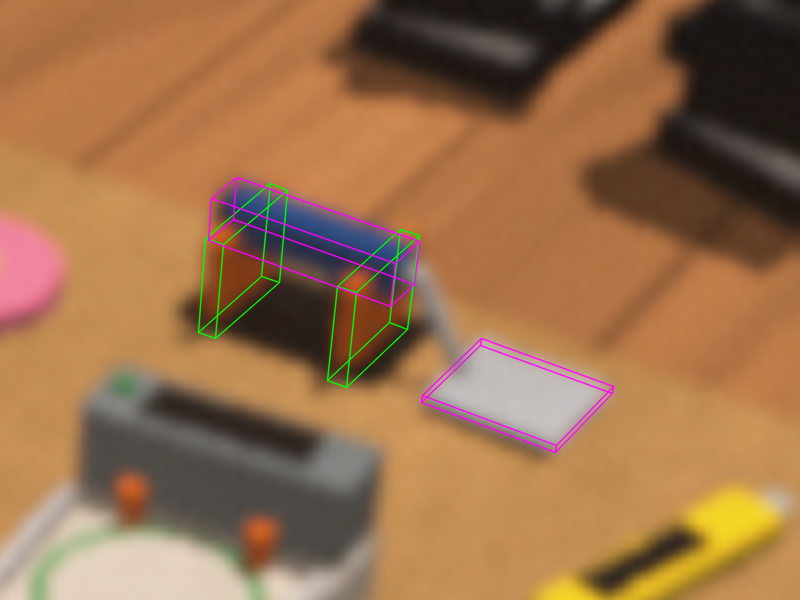

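The fits agree between the two cameras to about 2–4 mm, and the overlays line up. The station step is at (0.566, 0.001) with yaw 1.66, and the near rim overhang comes out at 25.6 mm, inside the stated 25–29. The rest is at (0.485, 0.368) with yaw about −0.007. I'll check reach along the whole plan, then grasp.

```bash
cat >> h.py <<'E'
from scipy.spatial.transform import Rotation as Ro
st=np.array([.5659,.0007,1.659]);rs=np.array([.4852,.3682,-.008])
GX=.005;   # grasp ahead of handle middle
GZ=-.002   # TCP z rel. handle middle at grasp
FLIP=1
def ori(a,pitch=0,flip=None):
    f=flip or FLIP
    y=f*np.array([-np.sin(a),np.cos(a),0]);z=np.array([0,0,-1.]);x=np.cross(y,z)
    M=Ro.from_matrix(np.stack([x,y,z],1))
    return (Ro.from_rotvec(pitch*np.array([-np.sin(a),np.cos(a),0]))*M).as_rotvec()
def tipcmd(x,z,y=0,dx=0):
    """TCP for blade_tip (front edge underside) at station x,y,z"""
    return T(st,[[x-.15+GX-dx,y,z+.045+GZ]])[0]
E
cat > ik.py <<'E'
from h import *
for f in(1,-1):
    print("flip",f)
    for nm,p,o in [("rest",[*T(rs,[[GX,0,0]])[0][:2],.049],ori(rs[2],flip=f)),("rest up",[*T(rs,[[GX,0,0]])[0][:2],.25],ori(rs[2],flip=f)),
      ("pre hi",tipcmd(-.115,.2),ori(st[2],flip=f)),("pre",tipcmd(-.115,.008),ori(st[2],flip=f)),("top",tipcmd(.02,.09),ori(st[2],flip=f)),("push",tipcmd(.0475,.039),ori(st[2],flip=f))]:
        q=manip.solve_ik(np.array(p),o);print(nm,np.round(p,3),None if q is None else np.round(q,2))
E
python3 ik.py
```

```text
flip 1
rest [0.49  0.368 0.049] [ 0.53  0.39  1.75 -0.    1.   -1.03]
rest up [0.49  0.368 0.25 ] [ 0.53  0.17  1.61 -0.    1.36 -1.03]
pre hi [ 0.589 -0.258  0.243] [-0.52  0.24  1.55 -0.    1.36  2.53]
pre [ 0.589 -0.258  0.051] [-0.52  0.44  1.67 -0.    1.03  2.53]
top [ 0.577 -0.124  0.133] None
push [ 0.574 -0.096  0.082] None
flip -1
rest [0.49  0.368 0.049] [ 0.53  0.39  1.75 -0.    1.    2.11]
rest up [0.49  0.368 0.25 ] [ 0.53  0.17  1.61 -0.    1.36  2.11]
pre hi [ 0.589 -0.258  0.243] [-0.52  0.24  1.55 -0.    1.36 -0.61]
pre [ 0.589 -0.258  0.051] [-0.52  0.44  1.67 -0.    1.03 -0.61]
top [ 0.577 -0.124  0.133] [-0.33  0.23  1.77 -0.    1.14 -0.42]
push [ 0.574 -0.096  0.082] [-0.29  0.28  1.81 -0.    1.04 -0.37]
```

```bash
sed -i 's/^FLIP=1/FLIP=-1/' h.py
cat > s1.py <<'E'
from h import *
g=T(rs,[[GX,0,0]])[0];o=ori(rs[2])
manip.move_ptp(np.array([g[0],g[1],.15]),o);print(manip.observe()['time'])
print(manip.movel(np.array([g[0],g[1],.049]),o,rate=.12,guard=12))
s=manip.observe();print(s['time'],s['tcp_pos'],s['contact_force'])
for n in P:
    im=eyes.capture(n);np.save(f"pics/g_{n}.npy",im)
crop("top",np.load("pics/g_top.npy"),(140,200),100,[],"pics/g_top.png");crop("scene",np.load("pics/g_scene.npy"),(310,120),100,[],"pics/g_scene.png")
E
python3 s1.py
```

```text
2.9167
False
3.9083 [0.49101503 0.36867626 0.04997341] [-0.72430119 -0.07077557 -0.7809653 ]
```

View pics/g_scene.png

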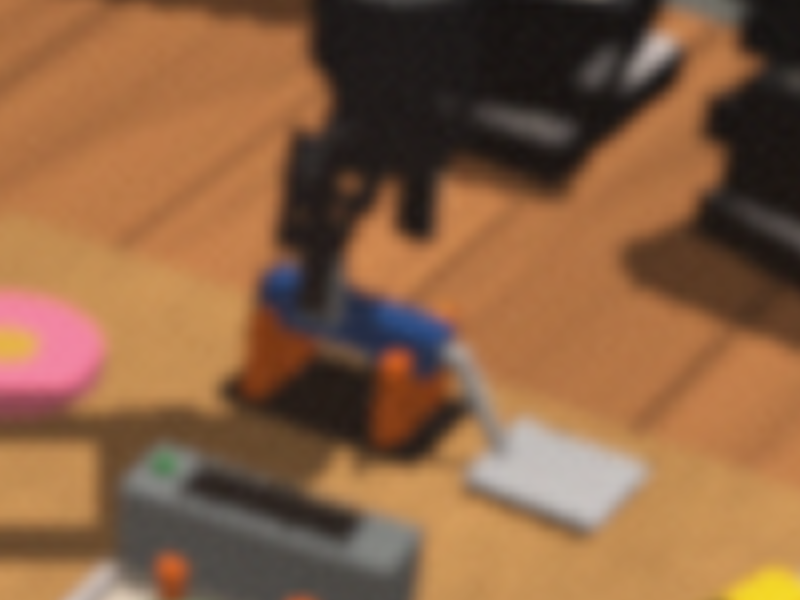

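View pics/g_top.png

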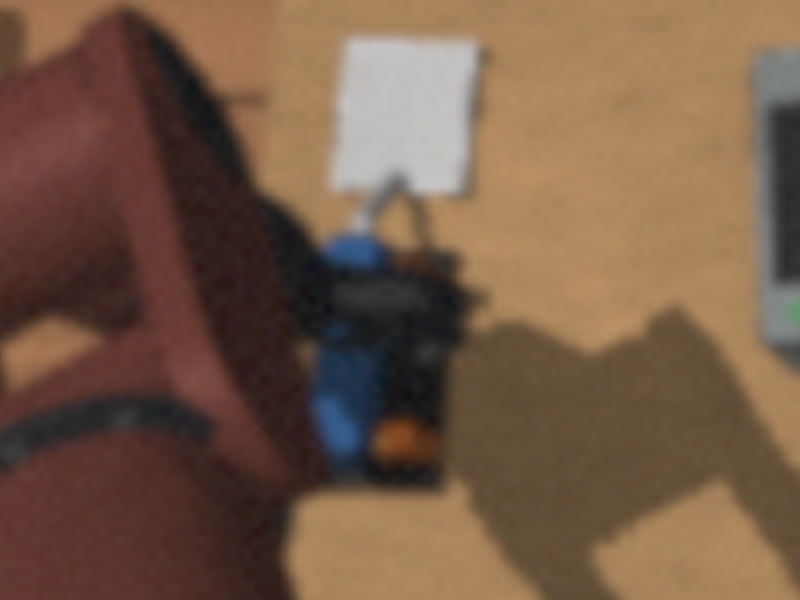

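```bash
cat > ov.py <<'E'
from h import *
g=T(rs,[[GX,0,0]])[0]
t=.05
F=[e for y in(-.05,.05) for e in box(-.011,.011,y-.0075,y+.0075,t-.017+.0,t+.05)]
F2=[tuple(np.array(v)+[g[0],g[1],0] for v in e) for e in F]
for n,c in(("top",(140,200)),("scene",(310,120))):
    crop(n,np.load(f"pics/g_{n}.npy"),c,100,[(F2,(0,255,0)),(wr(rs,SPA,.051),(255,0,255))],f"pics/g2_{n}.png")
E
python3 ov.py
```

View pics/g2_scene.png

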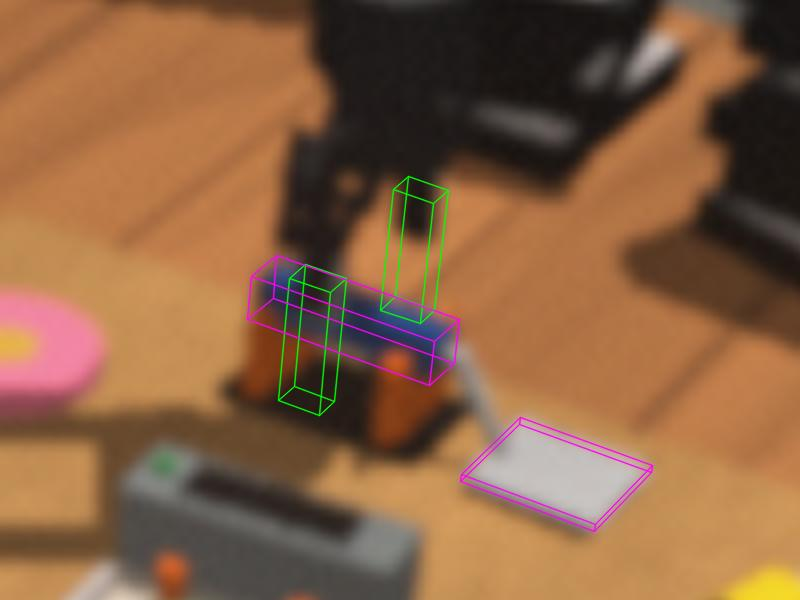

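View pics/g2_top.png

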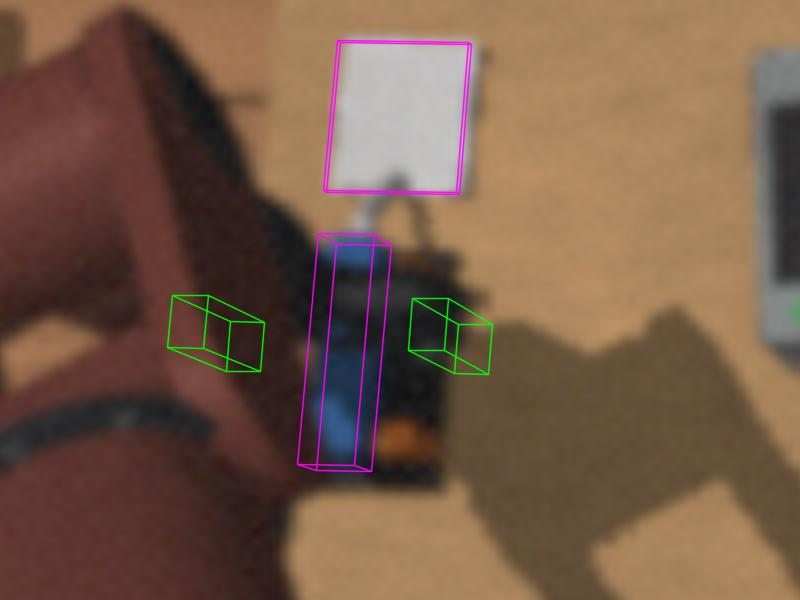

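Run:
```python
from h import *
s=manip.observe();print(s['time'],s['tcp_pos'],s['orientation'],s['qpos'],s['gripper_width'],s['contact_force'])
for n in P: np.save(f"pics/g_{n}.npy",eyes.capture(n))
exec(open("ov.py").read().split("\n",1)[1])
```

```text
4.0083 [0.49127017 0.36881754 0.05041941] [-3.14018532  0.01248859 -0.00365199] [5.29776099e-01 3.85163137e-01 1.74909275e+00 5.92887264e-06
 1.00463206e+00 2.10852326e+00] 1.000830197723566 [ 0.58758053 -0.17815195  0.9193142 ]
```

View pics/g2_scene.png

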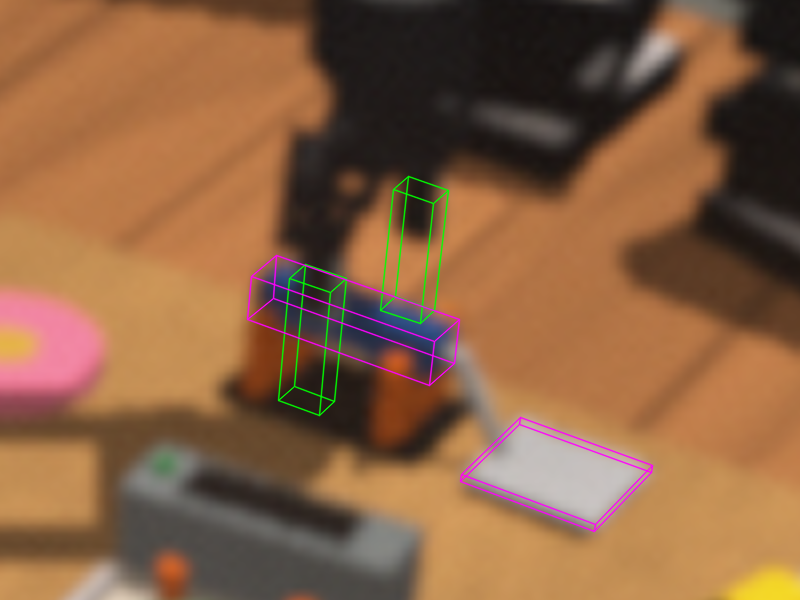

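Run:
```python
from h import *
print(manip.tips_ahead)
c=Ro.from_rotvec([-0.43638761, -3.11052845,  0.00370573]).as_matrix();t0=np.array([.1716,.6001,.21905])
F=[e for y in(-.05,.05) for e in box(-.011,.011,y-.0075,y+.0075,-.05,.017)]
F0=[tuple(c@np.array(v)+t0 for v in e) for e in F]
im=cv2.imread("pics/scene0.png")[:,:,::-1];crop("scene",im,(270,20),110,[(F0,(0,255,0))],"pics/g3a.png")
c=Ro.from_rotvec([-3.14018532,.01248859,-.00365199]).as_matrix();t0=np.array([.4913,.3688,.0504])
F1=[tuple(c@np.array(v)+t0 for v in e) for e in F]
im=np.load("pics/g_scene.npy").astype(float);im=np.clip(255*(im/255)**.5,0,255).astype(np.uint8)
crop("scene",im,(305,110),60,[(F1,(0,255,0))],"pics/g3b.png")
```

```text
0.017
```

View pics/g3a.png

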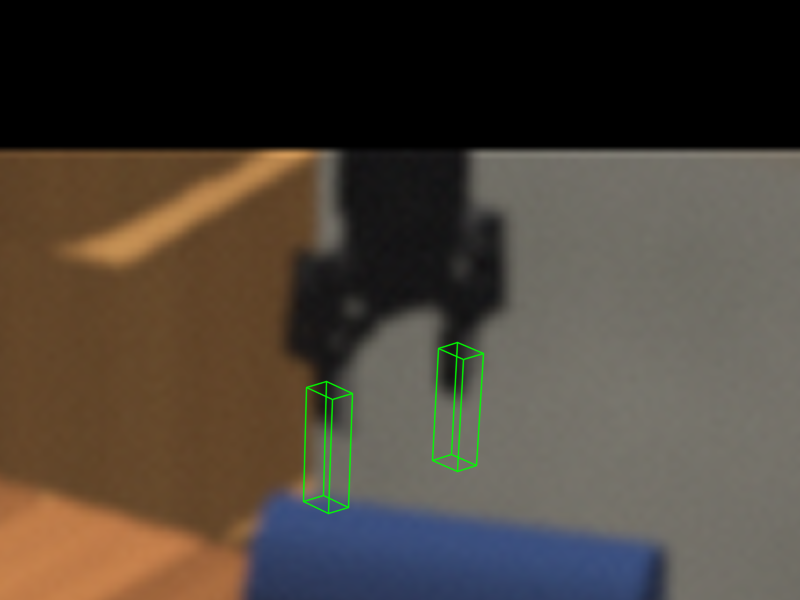

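View pics/g3b.png

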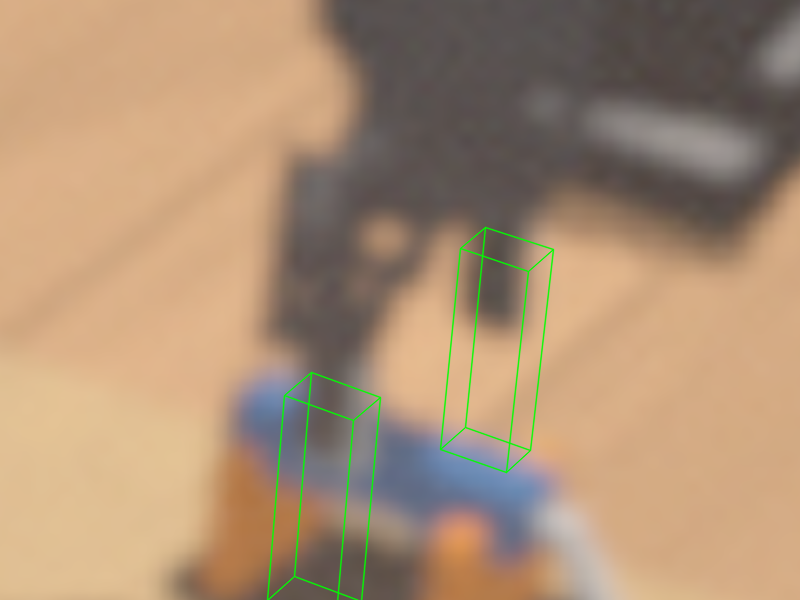

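The open fingertips appear about 25–30 mm higher than the stated TCP offset suggests, both in the start picture and here. I'll go lower, to a height that is safe under either reading, and compare before gripping.

Run:
```python
from h import *
g=T(rs,[[GX,0,0]])[0];o=ori(rs[2])
print(manip.movel(np.array([g[0],g[1],.031]),o,rate=.06,guard=8))
s=manip.observe();print(s['time'],s['tcp_pos'],s['contact_force'])
np.save("pics/g_scene2.npy",eyes.capture("scene"))
im=np.load("pics/g_scene2.npy").astype(float);im=np.clip(255*(im/255)**.5,0,255).astype(np.uint8)
crop("scene",im,(305,115),60,[],"pics/g4.png")
```

```text
False
4.5583 [0.48945083 0.36772152 0.02992996] [0.59041132 0.52938624 0.86168775]
```

View pics/g4.png

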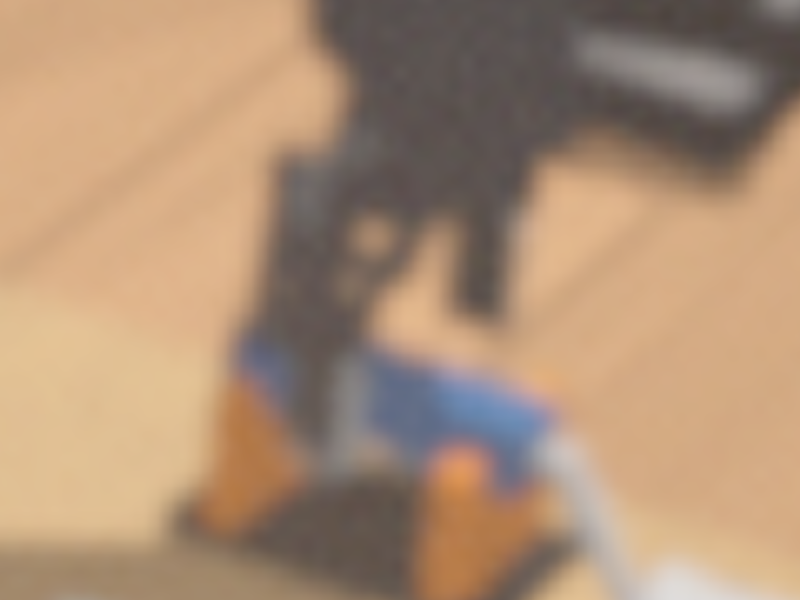

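Run:
```python
from h import *
move_gripper(.42)
s=manip.observe();print(s['time'],s['tcp_pos'],s['contact_force'],s['gripper_width'])
np.save("pics/g_scene3.npy",eyes.capture("scene"))
t0=np.array([.4900,.3682,.030]);c=Ro.from_rotvec([-3.14018532,.01248859,-.00365199]).as_matrix()
im=np.load("pics/g_scene3.npy").astype(float);im=np.clip(255*(im/255)**.5,0,255).astype(np.uint8)
# mark tip candidate heights on both finger lines (y=+-.018)
segs=[]
for y in(-.018,.018):
    for z in(.02,.03,.04,.05,.06,.07,.08):
        segs.append((np.array([.485,.3682+y,z]),np.array([.495,.3682+y,z])))
crop("scene",im,(305,115),60,[(segs,(0,255,0))],"pics/g5.png")
```

```text
5.1417 [0.49028919 0.36820115 0.03113007] [ 0.50610867  0.66717911 -0.27985081] 0.41869162533990484
```

View pics/g5.png

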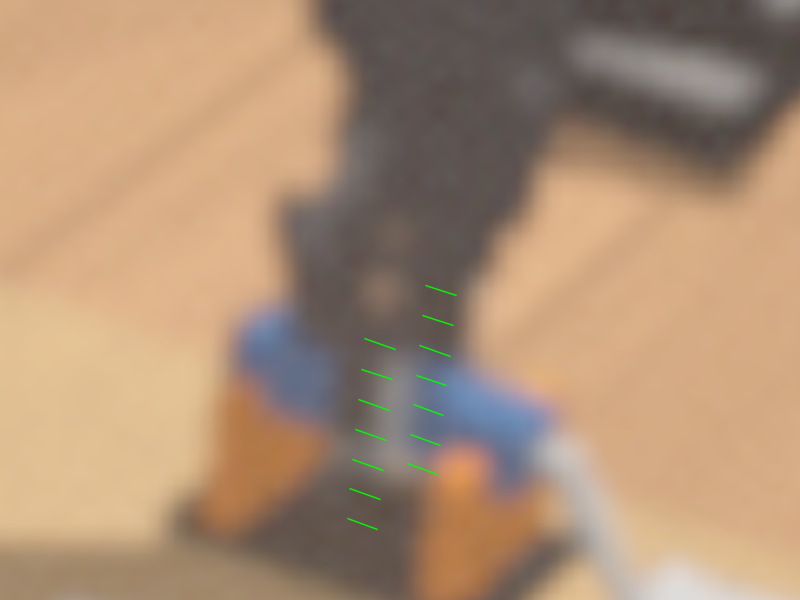

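At this height the near fingertip shows at crop (375,470). On the handle's plane that is z≈0.038, just below the handle's underside, so the full handle height is between the pads. I'll grip here and use this TCP-to-handle offset for everything that follows.

Run:
```python
from h import *
s=manip.observe();p0=s['tcp_pos']
move_gripper(0.0)
s=manip.observe();print(s['time'],s['tcp_pos'],s['contact_force'],s['gripper_width'])
g=T(rs,[[GX,0,0]])[0];o=ori(rs[2])
manip.movel(np.array([g[0],g[1],.10]),o,rate=.1)
s=manip.observe();print(s['time'],s['tcp_pos'],s['contact_force'],s['torque'],s['gripper_width'])
for n in P: np.save(f"pics/h_{n}.npy",eyes.capture(n))
d=.069
for n,c in(("top",(140,200)),("scene",(315,115))):
    im=np.load(f"pics/h_{n}.npy").astype(float);im=np.clip(255*(im/255)**.6,0,255).astype(np.uint8)
    crop(n,im,c,100,[(wr(rs,SPA,.051+d),(255,0,255))],f"pics/h_{n}.png")
```

```text
5.45 [0.49046856 0.36829214 0.03132953] [-0.17052389 -1.01868699  2.26813237] 0.26684423196726337
6.2917 [0.48960016 0.36782038 0.09933663] [-0.70762007  0.08241317 -2.44059963] [-0.00168876 -0.01890839 -0.00726495] 0.2652287882622616
```

View pics/h_scene.png

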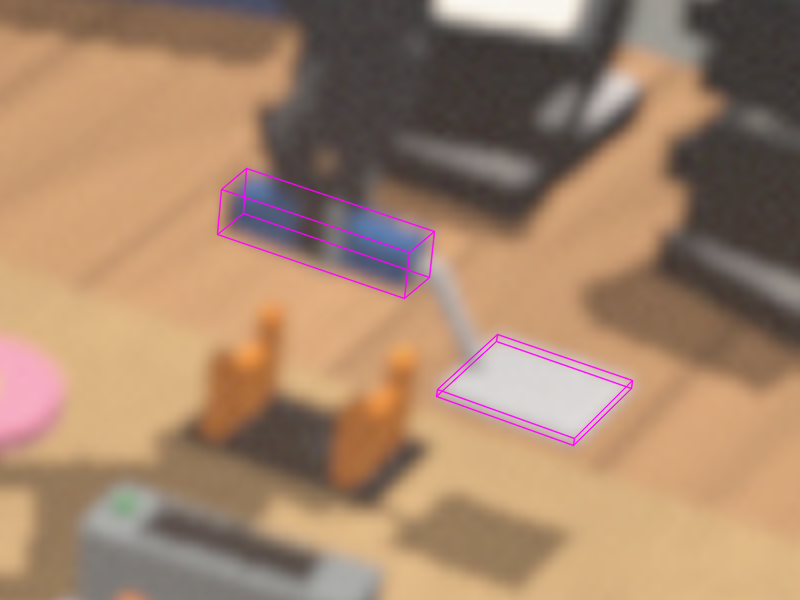

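View pics/h_top.png

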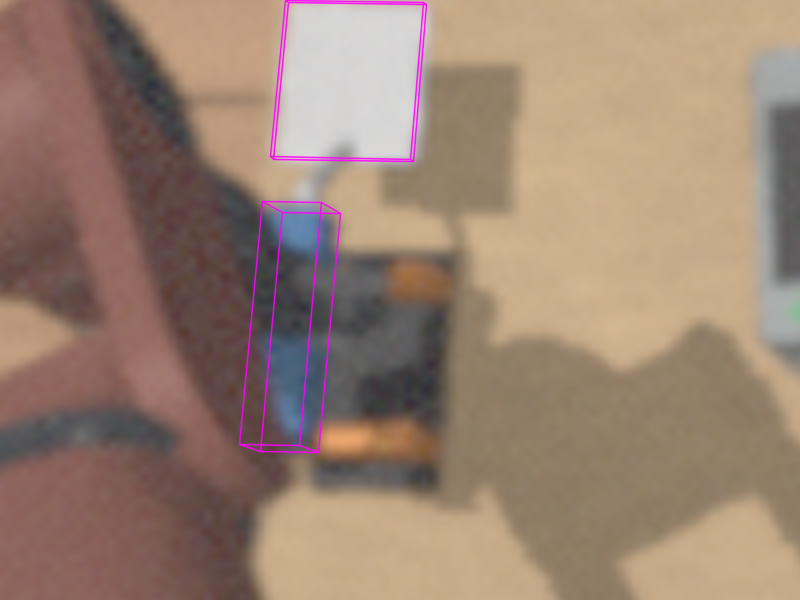

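Spatula held level; the predicted outline (magenta) matches the handle at (330,230) and the blade at (530,390). Next: carry it high over to the front of the ledge.

```bash
sed -i 's/^GZ=-.002.*/GZ=-.020/' h.py
cat > s2.py <<'E'
from h import *
g=T(rs,[[GX,0,0]])[0];o=ori(rs[2])
manip.movel(np.array([g[0],g[1],.22]),o,rate=.2)
o=ori(st[2]);manip.move_ptp(tipcmd(-.125,.15),o);print(manip.observe()['time'])
print(manip.movel(tipcmd(-.125,.008),o,rate=.15,guard=10))
manip.wait(.2)
s=manip.observe();print(s['time'],s['tcp_pos'],tipcmd(-.125,.008),s['contact_force'],s['orientation'],o)
for n in P: np.save(f"pics/p_{n}.npy",eyes.capture(n))
SP=[(a+[-.125-.15,0,.053],b+[-.125-.15,0,.053]) for a,b in SPA]
for n,c in(("top",(265,190)),("scene",(260,195))):
    im=np.load(f"pics/p_{n}.npy").astype(float);im=np.clip(255*(im/255)**.7,0,255).astype(np.uint8)
    crop(n,im,c,110,[(wr(st,SP),(255,0,255)),(wr(st,STN[:12]),(0,255,0))],f"pics/p_{n}.png")
E
python3 s2.py
```

```text
9.4667
False
10.7667 [ 0.59061866 -0.26877531  0.03441395] [ 0.58968412 -0.2682504   0.033     ] [-0.52664448 -0.72060142 -1.55612699] [2.11968108e+00 2.31548427e+00 8.09048207e-04] [2.1213436  2.31721939 0.        ]
```

View pics/p_scene.png

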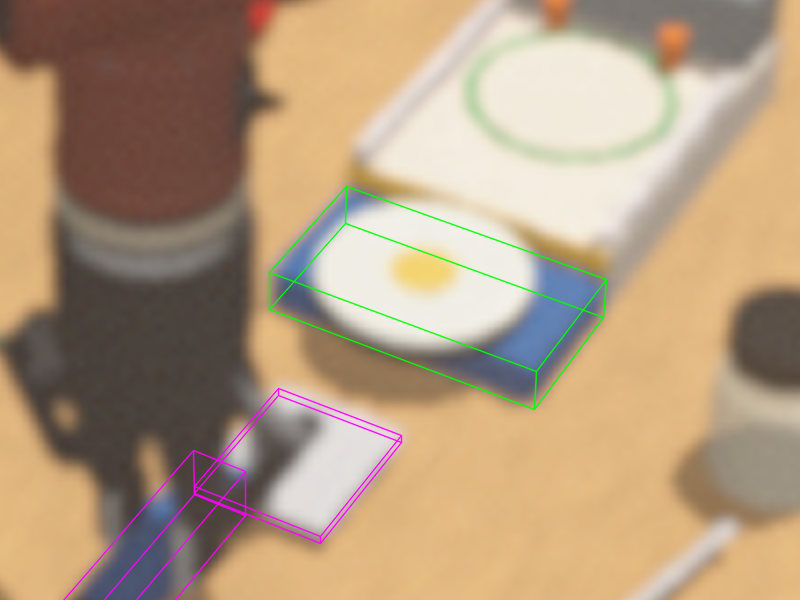

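View pics/p_top.png

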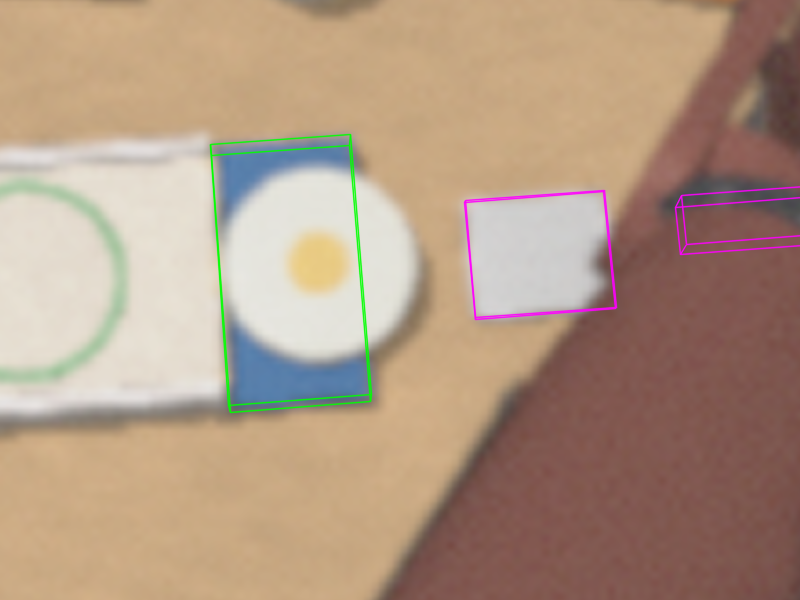

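Blade and ledge overlays match within about 1 px, with the blade centred on the platter. Next: slide the blade under the overhang, guarded, and lift to about 50°.

```bash
cat >> h.py <<'E'
def face(th,r=.073):
    s,c=np.sin(th),np.cos(th);xp=min(-.001,-.012*s)
    return xp-r*c,.022+r*s-.004
E
cat > s3.py <<'E'
from h import *
o=ori(st[2])
print("guard",manip.movel(tipcmd(-.074,.008),o,rate=.06,guard=7))
s=manip.observe();print(s['time'],s['tcp_pos'],tipcmd(-.074,.008),s['contact_force'])
f0=s['contact_force']
for th in np.radians([0,10,22,35,48]):
    manip.movel(tipcmd(*face(th)),o,rate=.06);s=manip.observe();print(round(np.degrees(th)),s['time'],(s['contact_force']-f0).round(2))
for n in P: np.save(f"pics/l_{n}.npy",eyes.capture(n))
for n,c in(("top",(245,190)),("scene",(265,185))):
    im=np.load(f"pics/l_{n}.npy").astype(float);im=np.clip(255*(im/255)**.7,0,255).astype(np.uint8)
    crop(n,im,c,110,[],f"pics/l_{n}.png")
E
python3 s3.py
```

```text
guard False
11.8667 [ 0.58540083 -0.21775475  0.03315699] [ 0.58519157 -0.21744865  0.033     ] [ 0.50192332 -0.6147826  -2.0022702 ]
0 12.1833 [-0.84  0.11 -1.42]
10 12.5417 [ 0.18  0.7  -1.87]
22 12.9417 [-0.11  0.08 -0.33]
35 13.35 [-0.81 -0.49  0.16]
48 13.7583 [-0.72  0.06  0.02]
```

View pics/l_scene.png

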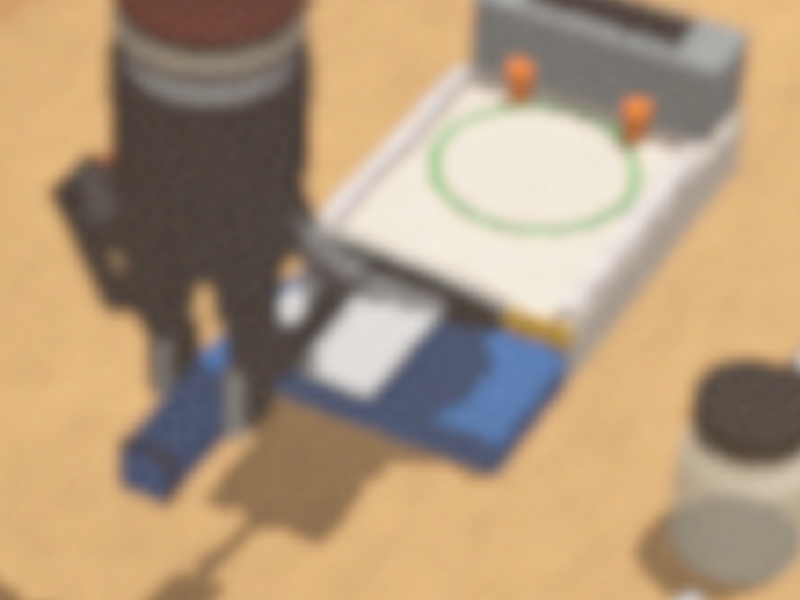

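View pics/l_top.png

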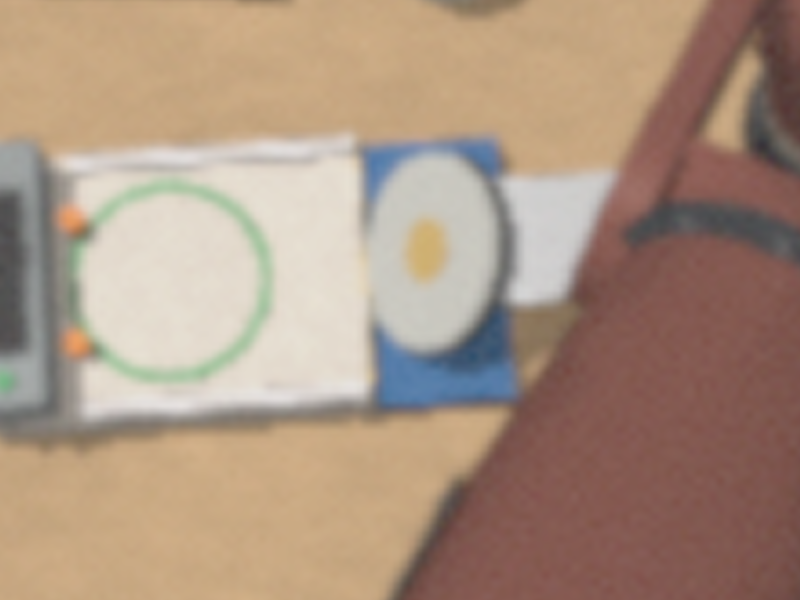

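The platter is tilting correctly: in the top view it is an ellipse about 19 px wide (95·cos 48° ≈ 63 mm), its far rim at the step, column 370. Next: continue upright and over.

```bash
cat > s4.py <<'E'
from h import *
o=ori(st[2])
for th in np.radians([60,72,84]):
    manip.movel(tipcmd(*face(th)),o,rate=.06)
s=manip.observe();print(s['time'],s['contact_force'])
manip.movel(tipcmd(-.010,.089),o,rate=.05)
manip.movel(tipcmd(.014,.087),o,rate=.08)
manip.wait(.3)
s=manip.observe();print(s['time'],s['contact_force'])
for n in P: np.save(f"pics/t_{n}.npy",eyes.capture(n))
for n,c in(("top",(235,190)),("scene",(265,180))):
    im=np.load(f"pics/t_{n}.npy").astype(float);im=np.clip(255*(im/255)**.7,0,255).astype(np.uint8)
    crop(n,im,c,110,[],f"pics/t_{n}.png")
E
python3 s4.py
```

```text
15.0333 [-0.07082757  0.86456485 -2.17000769]
16.125 [ 0.79078498 -0.60265023 -1.64458152]
```

View pics/t_scene.png

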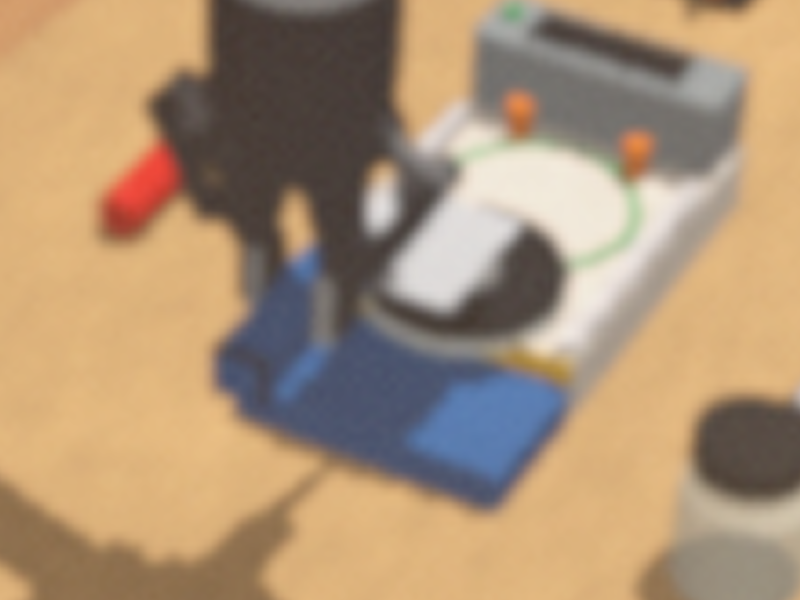

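View pics/t_top.png

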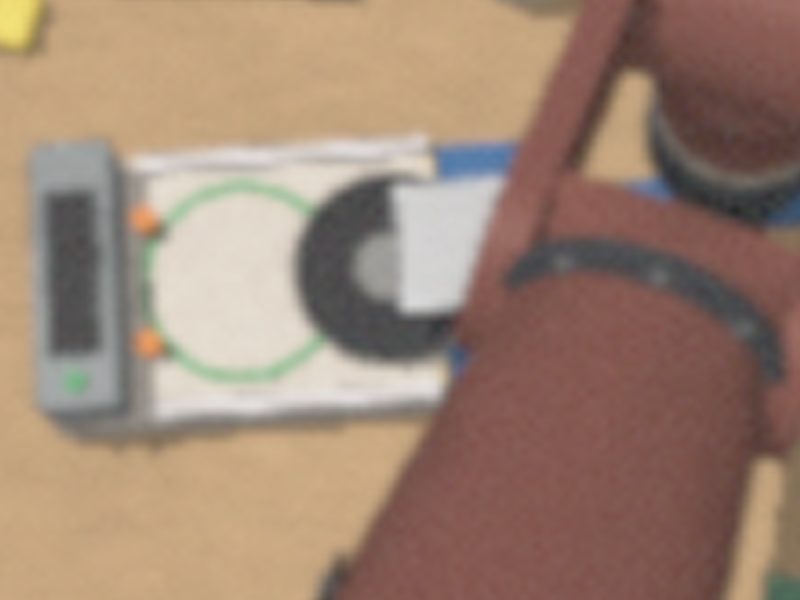

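The platter is black face up with the grey hub showing, middle at about (382,268) in the top crop and ~23 mm past the step, as expected. Next: pull the blade back, lower it to rim height and push, guarded.

```bash
cat > s5.py <<'E'
from h import *
o=ori(st[2])
manip.movel(tipcmd(-.055,.080),o,rate=.15)
manip.movel(tipcmd(-.055,.040),o,rate=.12)
manip.movel(tipcmd(-.036,.040),o,rate=.1)
manip.wait(.15)
f=[]
for i in range(5): f.append(manip.observe()['contact_force']); manip.wait(.02)
f=np.mean(f,0)
g=manip.movel(tipcmd(.042,.040),o,rate=.06,guard=6)
s=manip.observe();print(g,s['time'],s['tcp_pos'],(s['contact_force']-f).round(2))
if not g:
    g=manip.movel(tipcmd(.054,.040),o,rate=.02,guard=5)
s=manip.observe();x=s['tcp_pos']-tipcmd(0,.04);print(g,s['time'],(s['contact_force']-f).round(2),"tip x",x@[np.cos(st[2]),np.sin(st[2]),0],s['tcp_pos'][2])
for n in P: np.save(f"pics/u_{n}.npy",eyes.capture(n))
for n,c in(("top",(225,190)),("scene",(270,170))):
    im=np.load(f"pics/u_{n}.npy").astype(float);im=np.clip(255*(im/255)**.7,0,255).astype(np.uint8)
    crop(n,im,c,100,[],f"pics/u_{n}.png")
E
python3 s5.py
```

```text
False 19.3417 [ 0.57482971 -0.101845    0.06484886] [0.34 1.03 0.21]
True 19.7167 [ 0.13 -1.09  0.81] tip x 0.045612996539100156 0.06488468570349573
```

View pics/u_scene.png

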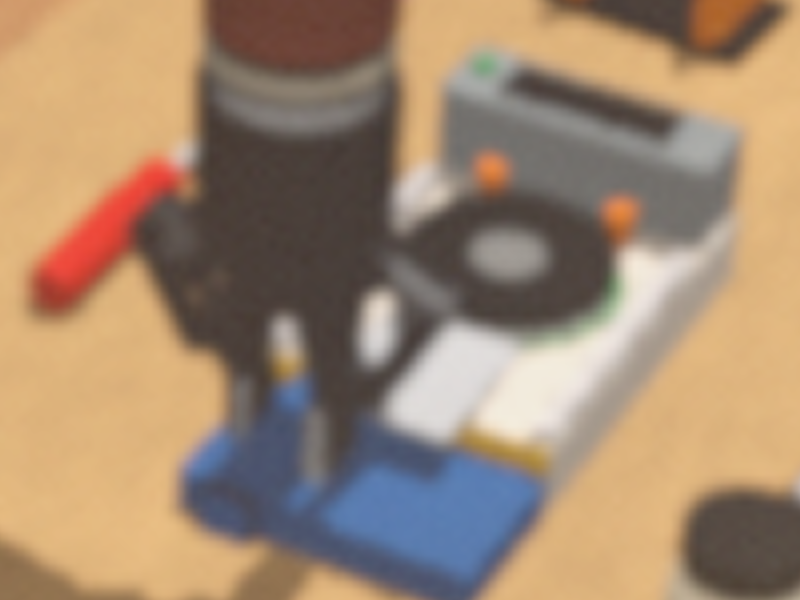

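View pics/u_top.png

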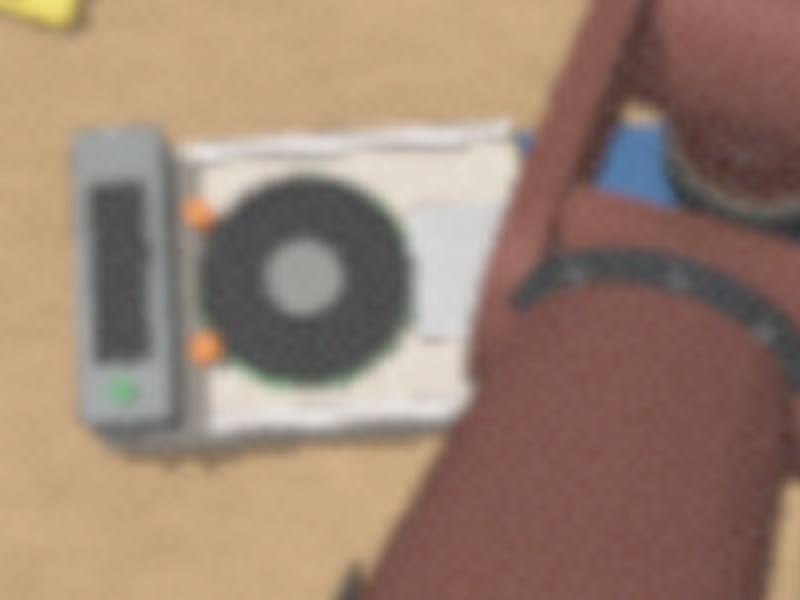

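The guard tripped near the expected end, tip x≈0.046. I'll press on a little more firmly so the platter seats on both pins, then check.

```bash
cat > s6.py <<'E'
from h import *
o=ori(st[2])
g=manip.movel(tipcmd(.056,.040),o,rate=.02,guard=12)
L=[]
for i in range(5): L.append(manip.observe()); manip.wait(.02)
d=np.array([np.cos(st[2]),np.sin(st[2]),0])
print(g,L[-1]['time'],np.mean([l['contact_force'] for l in L],0).round(2),"tip x",np.mean([(l['tcp_pos']-tipcmd(0,.04))@d for l in L]))
for n in P: np.save(f"pics/v_{n}.npy",eyes.capture(n))
for n,c in(("top",(215,190)),("scene",(280,165))):
    im=np.load(f"pics/v_{n}.npy").astype(float);im=np.clip(255*(im/255)**.7,0,255).astype(np.uint8)
    crop(n,im,c,70,[(wr(st,circ(.095,0,.048,.0475)+STN[-80:]),(0,0,255))],f"pics/v_{n}.png")
E
python3 s6.py
```

```text
True 20.2417 [ 1.17 -3.   -0.65] tip x 0.04607290136723584
```

View pics/v_scene.png

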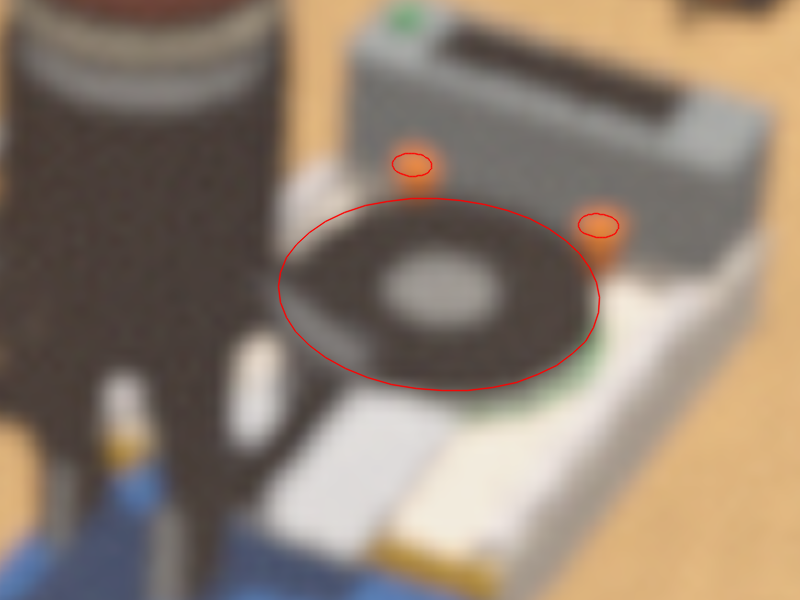

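View pics/v_top.png

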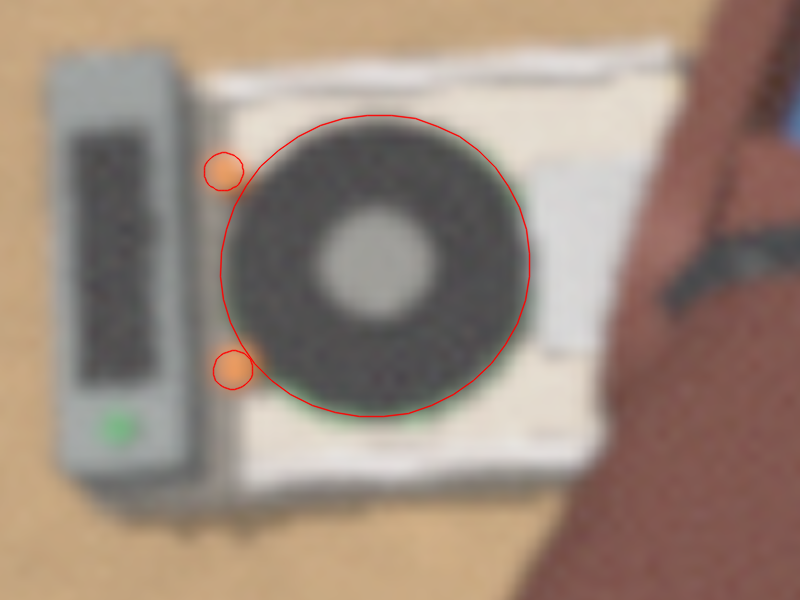

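```bash
cat > m4.py <<'E'
from render import *
import sys
tag=sys.argv[1]
SX,SL=station();PX,PL=platter('b')
m=SX[:,0]>.03;SX,SL=SX[m],SL[m]
R={"top":(190,241,168,212),"scene":(275,312,145,195)} if tag=='v' else {"top":(185,245,165,215),"scene":(262,315,145,195)}
for n in R:
    im=np.load(f"pics/{tag}_{n}.npy")
    # dx,dy shift of whole station (calib) + platter rel
    def f(p): return resid(n,im,np.vstack([T([st[0]+p[2],st[1]+p[3],st[2]],SX),T([st[0]+p[2],st[1]+p[3],st[2]],PX+[.095+p[0],p[1],.042])]),np.concatenate([SL,PL]),R[n])
    r=optimise(f,[0,0,0,0],[.004,.004,.002,.002]);print(n,(r.x*1000).round(2),r.fun)
E
timeout 500 python3 m4.py v
```

```text
top [ 1.22  0.95  0.42 -0.78] 0.13224878812396593
scene [-0.49 -1.26 -1.32  1.41] 0.11817763515915142
```

Measured offsets from home average (+0.4, −0.2) mm over the two cameras, each within their ±1.3 mm disagreement. To rule out a one-pin contact, I'll press once from each side at ±10° yaw, and finally straight.

```bash
cat > s7.py <<'E'
from h import *
def yawcmd(psi,d,z=.040):
    c,s=np.cos(psi),np.sin(psi);q=-.0475-d-.15+GX
    return T(st,[[.095+c*q,s*q,z+.045+GZ]])[0],ori(st[2]+psi)
for psi in np.radians([10,-10,0]):
    manip.movel(*yawcmd(0,.012),rate=.1)
    manip.movel(*yawcmd(psi,.012),rate=.1)
    g=manip.movel(*yawcmd(psi,-.008),rate=.025,guard=9)
    s=manip.observe();p,_=yawcmd(psi,0);a=st[2]+psi
    print(np.degrees(psi),g,s['time'],"past nominal mm",1000*(s['tcp_pos']-p)@[np.cos(a),np.sin(a),0],s['contact_force'].round(1))
manip.movel(*yawcmd(0,.012),rate=.06)
manip.movel(tipcmd(-.03,.040),ori(st[2]),rate=.15)
manip.movel(tipcmd(-.06,.17),ori(st[2]),rate=.2)
s=manip.observe();print(s['time'])
for n in P: np.save(f"pics/w_{n}.npy",eyes.capture(n))
for n,c in(("top",(215,190)),("scene",(280,165))):
    im=np.load(f"pics/w_{n}.npy").astype(float);im=np.clip(255*(im/255)**.7,0,255).astype(np.uint8)
    crop(n,im,c,90,[],f"pics/w_{n}.png")
E
python3 s7.py; timeout 500 python3 m4.py w
```

```text
10.0 True 21.6833 past nominal mm -1.8250908181091743 [ 0.9 -2.  -1. ]
-10.0 True 23.2417 past nominal mm -1.3101739423099923 [ 0.5 -2.9 -1.5]
0.0 True 24.5667 past nominal mm -1.6024037321768654 [ 1.1 -3.1 -0.6]
26.3
top [ 1.53  0.59  0.09 -0.79] 0.11145816215293693
scene [-1.86 -0.67 -1.4   2.56] 0.13224508852827865
```

View pics/w_scene.png

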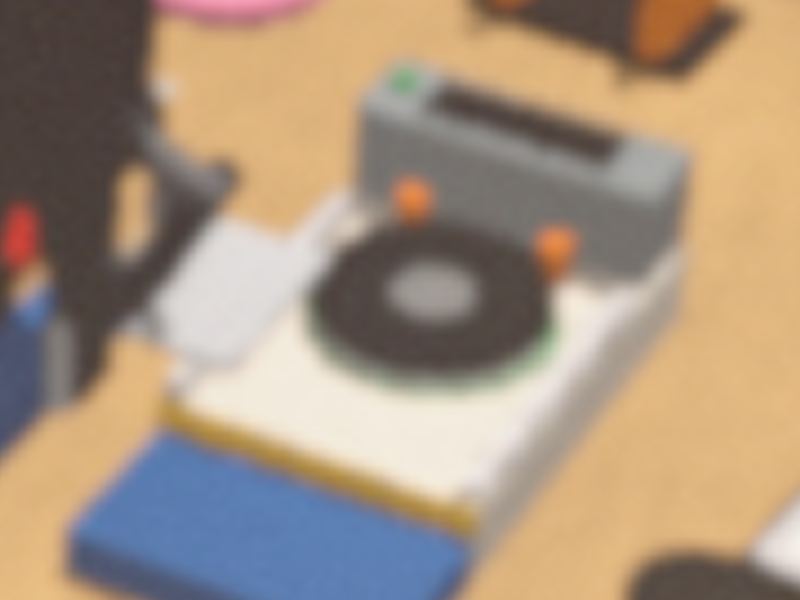

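View pics/w_top.png

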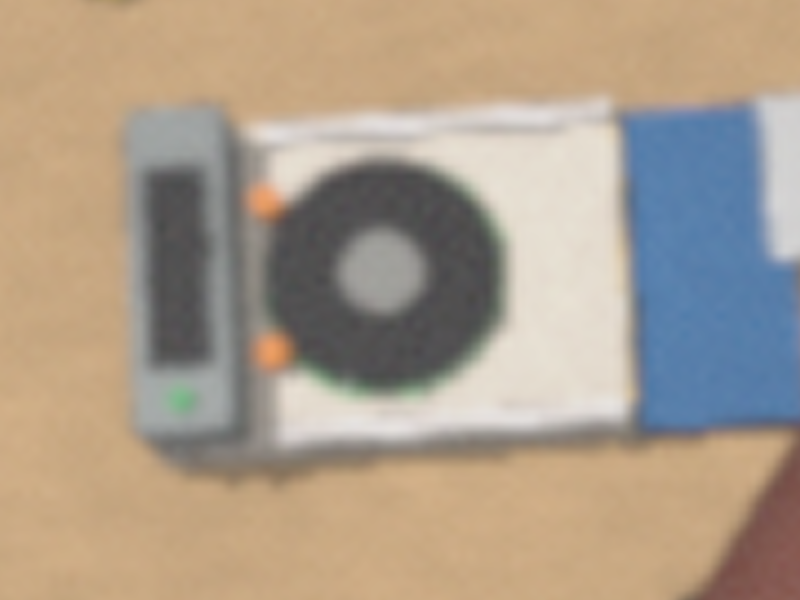

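Both pins touch the disc, at (415,205) and (555,255) in the scene crop. The stop depths at +10°, −10° and 0° agree to 0.5 mm, so it is seated. Next: carry the spatula back and check above the rest before lowering.

```bash
cat > s8.py <<'E'
from h import *
manip.movel(tipcmd(-.10,.195),ori(st[2]),rate=.2)
g=T(rs,[[GX,0,0]])[0];o=ori(rs[2])
manip.move_ptp(np.array([g[0],g[1],.22]),o)
manip.movel(np.array([g[0],g[1],.10]),o,rate=.15);manip.wait(.3)
s=manip.observe();print(s['time'],s['tcp_pos'],g)
for n in P: np.save(f"pics/x_{n}.npy",eyes.capture(n))
for n,c in(("top",(140,200)),("scene",(315,115))):
    im=np.load(f"pics/x_{n}.npy").astype(float);im=np.clip(255*(im/255)**.6,0,255).astype(np.uint8)
    crop(n,im,c,100,[(wr(rs,SPA,.12),(255,0,255))],f"pics/x_{n}.png")
    a=np.load(f"pics/h_{n}.npy").astype(float);b=np.load(f"pics/x_{n}.npy").astype(float)
    reg={"top":(145,195,120,160),"scene":(95,135,290,350)}[n]
    A,B=[cv2.cvtColor(q[reg[0]:reg[1],reg[2]:reg[3]].astype(np.uint8),cv2.COLOR_RGB2GRAY).astype(np.float32) for q in(a,b)]
    print(n,cv2.phaseCorrelate(A,B,cv2.createHanningWindow(A.shape[::-1],cv2.CV_32F)))
E
python3 s8.py
```

```text
30.3333 [0.49073654 0.36851639 0.1010138 ] [0.49019984 0.36816    0.        ]
top ((-0.4528153322406858, -0.336804566249441), 0.9238656144142151)
scene ((0.3519651066029965, -0.1908762615401045), 0.955582290093104)
```

View pics/x_scene.png

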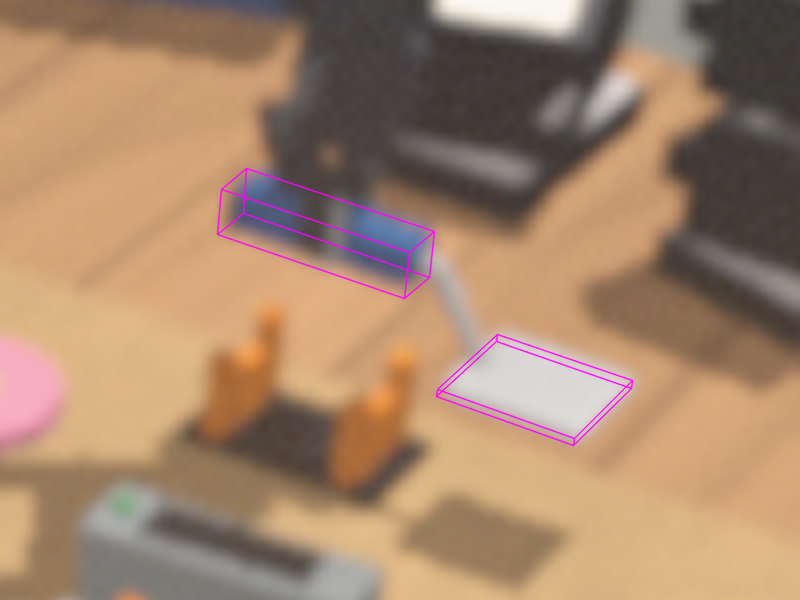

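View pics/x_top.png

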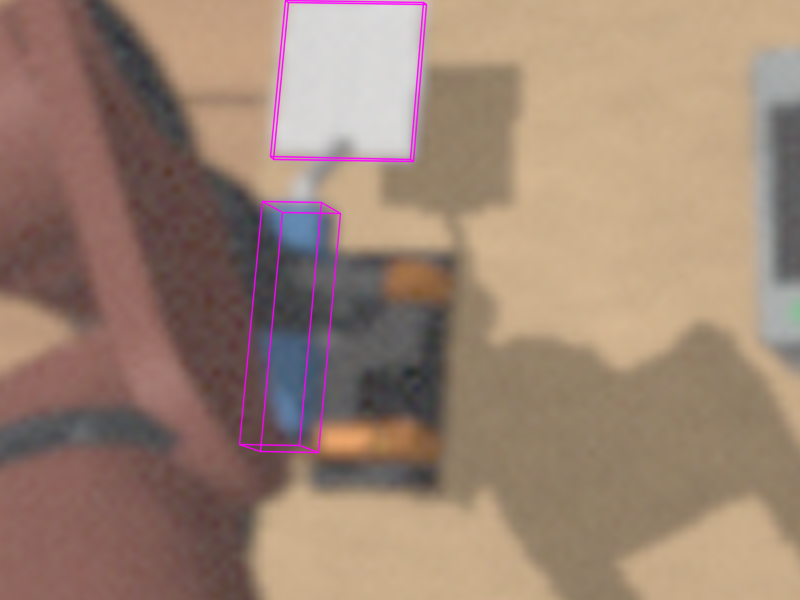

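The spatula is back in nearly the same place in the hand, shifted by no more than 0.5 px (about 1.5 mm), against ±5 mm play in the notches. Next: lower it and release.

```bash
cat > s9.py <<'E'
from h import *
g=T(rs,[[GX,0,0]])[0];o=ori(rs[2])
print(manip.movel(np.array([g[0],g[1],.045]),o,rate=.1,guard=10))
print(manip.movel(np.array([g[0],g[1],.0313]),o,rate=.03,guard=8))
s=manip.observe();print(s['time'],s['tcp_pos'],s['contact_force'])
move_gripper(1.0);manip.wait(.2)
s=manip.observe();print(s['time'],s['contact_force'],s['gripper_width'])
manip.movel(np.array([g[0],g[1],.16]),o,rate=.1)
manip.move_j([1.18,.217,1.613,0,1.311,-.112]);manip.wait(.3)
print(manip.observe()['time'])
for n in P: np.save(f"pics/y_{n}.npy",eyes.capture(n))
for n,c in(("top",(140,195)),("scene",(315,130))):
    crop(n,np.load(f"pics/y_{n}.npy"),c,100,[(wr(rs,SPA,.051),(255,0,255))],f"pics/y_{n}.png")
    cv2.imwrite(f"pics/yf_{n}.png",cv2.resize(np.load(f"pics/y_{n}.npy")[:,:,::-1],(800,600)))
    a=cv2.imread(f"pics/{n}0.png",0).astype(np.float32);b=cv2.cvtColor(np.load(f"pics/y_{n}.npy"),cv2.COLOR_RGB2GRAY).astype(np.float32)
    v0,v1,u0,u1={"top":(158,225,118,160),"scene":(105,158,282,352)}[n];A,B=a[v0:v1,u0:u1],b[v0:v1,u0:u1]
    print(n,"shift",cv2.phaseCorrelate(A,B,cv2.createHanningWindow(A.shape[::-1],cv2.CV_32F)),"maxdiff",np.abs(cv2.GaussianBlur(A-B,(0,0),1)).max())
E
python3 s9.py
```

```text
False
False
31.7417 [0.49011688 0.36812504 0.03132085] [-1.00778964 -0.34091928  0.54047024]
32.575 [-0.40800238  0.71166366 -0.20546407] 1.002428288438364
36.225
top shift ((0.029176579897889354, -0.061493446403652285), 0.858688583197417) maxdiff 25.148464
scene shift ((0.06628329439480041, -0.1043774142549232), 0.9804805279268649) maxdiff 31.181152
```

View pics/y_scene.png

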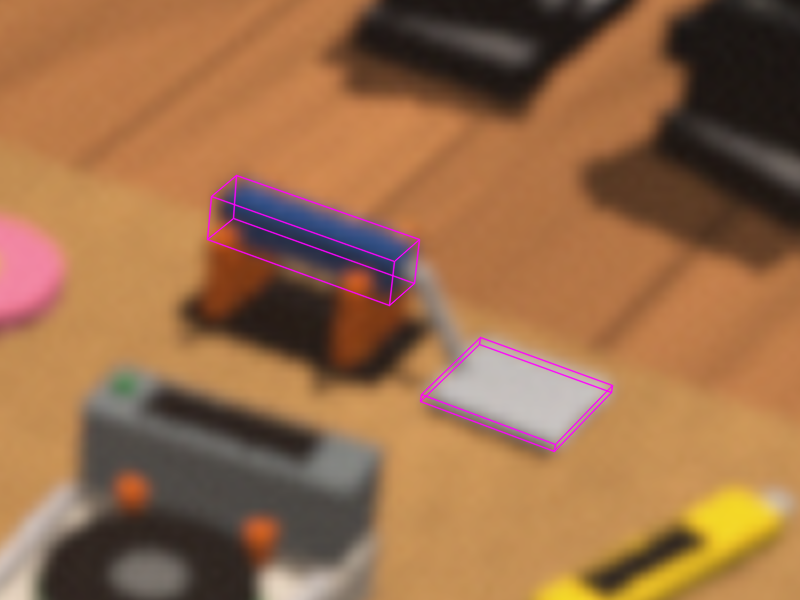

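View pics/yf_top.png

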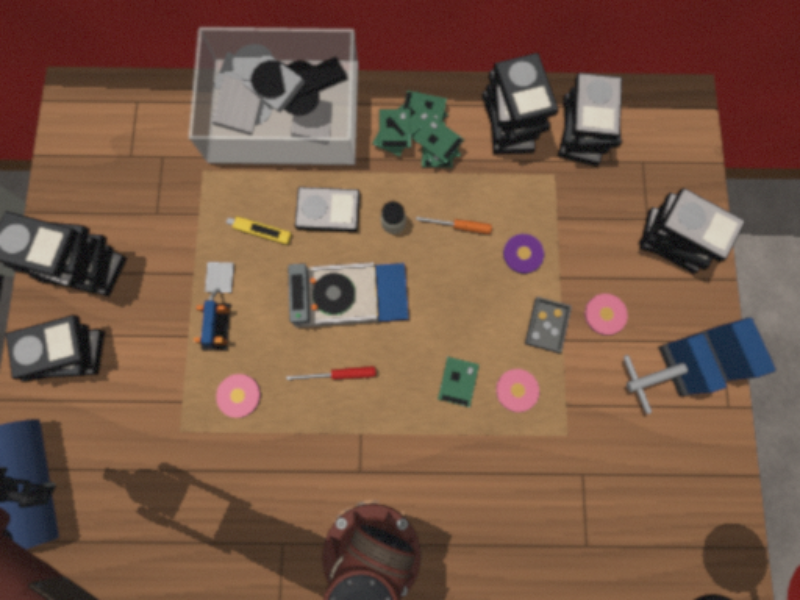

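View pics/yf_scene.png

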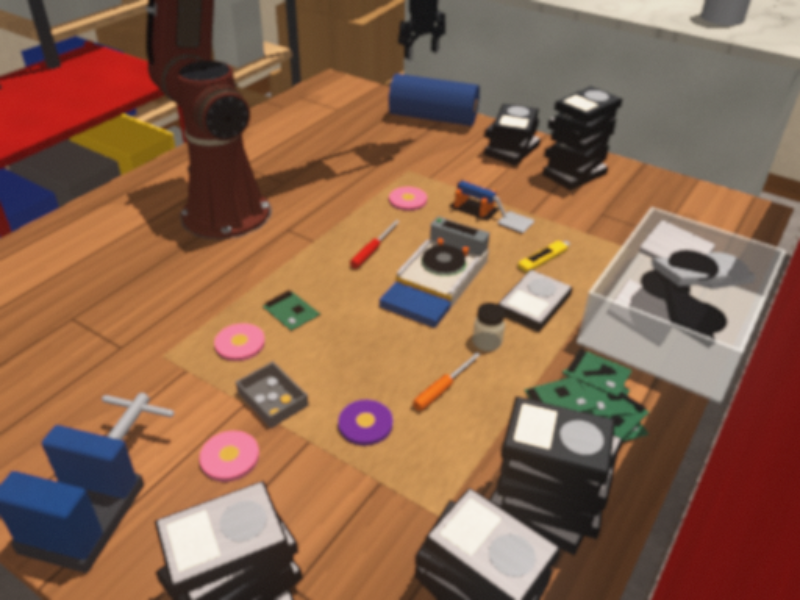

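The spatula lies as before (shift ≤0.12 px). One last unobstructed check of the platter at the pins and of the bystanders, then I hand in.

```bash
timeout 400 python3 m4.py y
python3 - <<'E'
from h import *
for n,c in(("top",(213,187)),("scene",(285,165))):
    a=cv2.imread(f"pics/{n}0.png",0).astype(np.float32);b=cv2.cvtColor(np.load(f"pics/y_{n}.npy"),cv2.COLOR_RGB2GRAY).astype(np.float32)
    d=np.abs(cv2.GaussianBlur(a-b,(0,0),1.2))>12;N,l,s,ct=cv2.connectedComponentsWithStats(d.astype(np.uint8));print(n,[(ct[i].round().tolist(),int(s[i][4])) for i in range(1,N)])
    crop(n,np.load(f"pics/y_{n}.npy"),c,60,[],f"pics/z_{n}.png")
E
```

```text
top [ 1.52  0.58  0.09 -0.78] 0.10268725164124812
scene [-1.04 -0.19 -0.84  1.79] 0.1231593755620489
top [([133.0, 169.0], 5), ([149.0, 170.0], 9), ([254.0, 186.0], 704), ([213.0, 188.0], 689), ([132.0, 179.0], 7), ([148.0, 181.0], 11)]
scene [([283.0, 166.0], 552), ([262.0, 195.0], 814)]
```

```bash
sleep 1
python3 - <<'E'
import cv2,numpy as np
E
ls pics | tail -3
```

```text
yf_top.png
z_scene.png
z_top.png
```

View pics/z_scene.png

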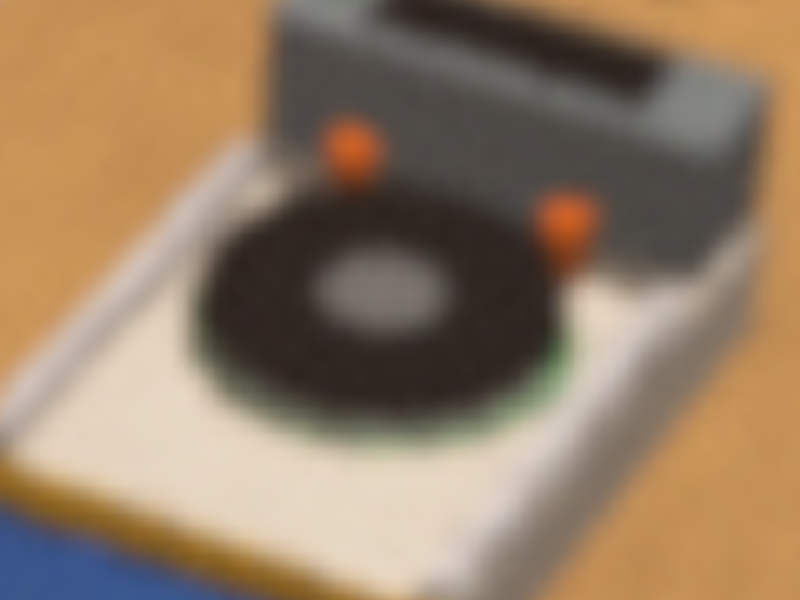

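View pics/z_top.png

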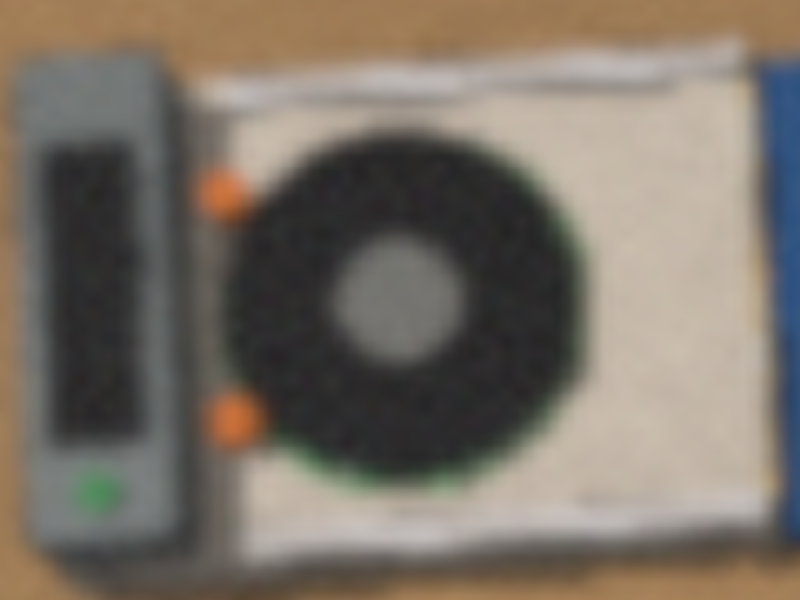

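The disc meets both pins in both views: scene (355,180) and (565,255), top (245,205) and (255,415). It is black face up and within the ring. Apart from a few pixels at the blade's edges, only the platter's old and new places differ from the first pictures. Handing in.

Run:
```python
from cell import *
print(manip.observe()['time']); manip.job_done()
```

```text
36.325
the job is handed in; nothing more can be done
```

I took the spatula from its rest, tipped the platter over the step so it lies black face up on the deck, and pushed it home against both stop pins. I then laid the spatula back in its rest and handed the job in at about 36 s of the 67 s allowed.

**Last checks**
- **Platter at the pins:** in both cameras the disc is black face up and meets both pins. Presses straight on and at ±10° stopped at depths within 0.5 mm of each other.
- **Spatula:** it lies as before, within about 0.1 px (under 1 mm); a few pixels at the blade's edges still differ from the first top view.
- **Other things on the bench:** nothing else changed from the first pictures.

**Disagreements**
- **Fingertip height:** the fingertips looked roughly 20–30 mm higher in the images than the stated TCP offset. I set the grasp height from the images and worked every later height from that grasp.
- **Platter position:** in the final fit the two cameras differ by up to about 2.5 mm, averaging 0.3 mm from home. A sub-millimetre gap at one pin cannot be excluded from the pictures alone.

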